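# Hang the pipette on the carousel

## Task

Turn the pipette carousel until its one empty cradle faces the front, over the orange mark on the foot, and then take the pipette with the green rings out of its blue bench rest and hang it in that cradle, upright with its collar seated behind the cradle's lips, leaving the cradle at the front. The cradle's height is not known exactly, so lower the pipette gently until you feel it seat: neither press it down hard nor let it drop. Keep the pipette upright and leave everything else on the bench alone.

Things in the scene. Friction and masses are not known exactly. Their poses are not given: they have to be found in the camera images.
- carousel: pipette carousel, counts with all it carries; origin under the middle of its grey foot (230 mm wide, 12 mm high, fixed), on the turning axis; z up, -x to its front. Its rotor has four fork-shaped white cradles 90 degrees apart; three hold pipettes that are clipped in and stay there (tops up to 251 mm above the bench, hooks out to 117 mm from the axis), one is empty
- front_mark (a point): middle of the orange mark on top of the carousel's foot, 98 mm from the turning axis, at the carousel's front
- rotor (a joint): angle of the carousel's rotor, rad, seen from above positive counter-clockwise; at 0 the empty cradle points to the front, over the orange mark. It stays where it is left; turning takes about 0.2 N m; stops at -3.0 and 3.0. A sideways push on a cradle turns it too
- hub (a point): middle of the round black knob on top of the rotor (36 mm wide, 258 to 284 mm above the bench, on the turning axis, on a post 18 mm wide), which can be gripped from above at any yaw to turn the rotor. Its -x points to the empty cradle. Below it a white disc, 96 mm wide, upper face 210 mm above the bench
- slot (a point): on the upright middle line of the empty cradle's slot, 95 mm from the axis, turning with the rotor, -x outward. The slot is 18 mm wide, open outward, closed end 9 mm inward of this line. This point is always 160 mm above the bench: it is NOT the seat, whose height is not measured: the cradle is clamped on its rod with its seat 136 to 184 mm above the bench; find it by touch
- cradle_plan (a point): foot of the same line, at bench height. The empty cradle: white fork 36 mm long, 40 mm wide, 8 mm thick; its flat top is the seat for the collar; on it stand lips 5 mm high, 13 mm outward and 16 mm inward of the line, that keep a seated collar in. The cradle rides on a spring: about 0.3 mm per newton of push for 6 mm, then solid
- pipette: pipette with green rings, 185 mm tall, about 0.11 kg, upright; origin at the nose's lower tip, z up. Shaft 14 mm wide up to 100 mm; green collar 28 mm wide from 100 to 107 mm, whose flat underside hangs in a cradle; round grey handle 22 mm wide from 107 to 170 mm, grip it at about 145 mm; green button up to 185 mm
- finger_hook (a point): tip of the finger hook of the pipette with green rings: 22 mm from the axis towards the pipette's own +x, 164 to 170 mm above its nose, 10 mm wide. Close the fingers on the handle across it, along the pipette's y, or they meet the hook
- pipette_rest: blue bench rest in which the pipette stands at first, fixed; origin at the centre of its underside. A tube 36 mm wide and 108 mm tall, bore 19 mm, on a foot 68 mm wide; the pipette's collar lies on its rim, so the nose tip is 8 mm above the bench and must be raised by more than 100 mm to come out
- sample_jar: the clear glass jar, 70 mm wide, 92 mm tall; origin at the centre of its underside; a bystander to be left alone
- beaker_100: the glass beaker, 56 mm wide, 70 mm tall; origin at the centre of its underside; a bystander to be left alone
- marker_black: the black felt marker, 120 mm long; origin at the centre of its underside; a bystander to be left alone
- petri_2: the petri dish, 60 mm wide, 15 mm high; origin at the centre of its underside; a bystander to be left alone
- timer: the white countdown timer, 60 mm tall; origin at the centre of its underside; a bystander to be left alone

How it is judged:
By the outcome, as a careful person would: the job done as asked, in the order asked, and still so for the second after the job is handed in, with the robot touching nothing.
It also fails if it takes over 64 s, if anything falls off the work surface, if the arm or the gripper's body presses on something with over 40 N, if the wrist force passes 120 N, or if a joint passes its speed limit or range.

## Robot

A 6-joint arm with a two-finger parallel gripper is mounted at the origin on a cart in front of the work surface, level with it; the furniture and walls round the work are solid. World frame = base frame: x ahead of the robot, y to its left, z up, the work surface at z = 0. Lengths are in mm, angles in rad, forces in N, time in s.
With the tool pointing down it reaches from about 300 to 775 mm from the base axis. Payload 14.6 kg.
Tool frame: the origin (TCP) lies midway between the tips of the shut fingers; the grasp point (between the pads) lies 19 mm behind it; z points along the fingers, y is the line along which they close (so a half turn about z gives the same grasp; the last joint's range is limited). The gripper opens to 94 mm and grips with 3 to 60 N. Pads are 16 mm wide; open, the fingers measure 119 mm over their backs; the gripper's body (75 mm by 177 mm) begins 78 mm behind the grasp point.
Start: joints at [1.051, 0.3, 1.521, -0, 1.321, -0.067], TCP at [240.613, 494.565, 170.846] pointing down, gripper open.
Joint ranges: [-3.03, 3.03], [-0.79, 2.21], [0.23, 2.52], [-1.04, 4.18], [0, 3.07], [-2.55, 2.55]. Speed limits (rad/s): [2.22, 2.22, 2.57, 3.14, 3.14, 3.14].

## Interface

Orientations are given as [roll, pitch, yaw] about the fixed x, y, z axes, in that order (R = Rz(yaw) Ry(pitch) Rx(roll)).
In Python, from cell import manip, camera gives the robot as it stands.
- The arm moves only by the tool move_arm, never from a script. Its arguments are lists of equal length, an entry for each row: "dp": the shift along the world's x, y, z in mm, a list of three; "rotation": the turn, a rotation vector about the world's x, y, z in rad, a list of three; "hand": the opening, from 0 (shut) to 1 (fully open). A call has 1 to 10 rows; each row shifts and turns the commanded pose from where the row before left it; what a row does not reach is not made up. A row lasts 1/8 s, in which the tool goes at most 62.5 mm and 10.7 degrees, less where a joint would pass 70% of its speed; a pose out of reach is approached as far as the arm can. A call with a gripper value outside its range is refused whole. The fingers move at their own pace and stop on an object; "newtons" is the grip in N (left out, the last holds). Time passes only in rows, so rows that do not move let the fingers close. It gives the time, the measured TCP pose, the force, the opening and the grip force at its end, in the units of the state.
- manip.read_state(): the state, without advancing time (a new reading comes with each control period).
- camera(name): name is "scene" or "side" or "wrist"; returns a dict with "image" (480x640x3 uint8, red, green, blue), "fx", "fy", "cx", "cy" (pixels), "R" (3x3) and "t" (3): a world point X has camera coordinates R X + t; the wrist camera has in their place "mount" (4x4, takes a point from camera to tool coordinates, whose origin is the TCP and whose axes are the flange's). Camera axes: x right, y down, z forward; pixel columns grow to the right and rows downward; lengths in mm; the calibration is good to about 2 mm. A picture is of the moment at which its call begins: read the wrist's pose just before it. There is no depth.
- manip.sign_off(): hands the job in; it is judged then, once.
The state is a dict: "clock": time; "joints": joint angles; "qd": joint speeds; "effort": joint torques, N m; "eef_pos": TCP position; "eef_rot": TCP orientation; "wrist_force": force on the tool from outside, world axes, zero at the start; "moment": the same for the moment, N m; "finger_gap": finger opening in mm; "finger_force": force on a finger pad.
Only numpy, scipy, OpenCV 4.12 (cv2) and the standard library are available. Lean on these libraries where they do the work, as an engineer would, in place of code of your own. Each camera call takes 0.05 s, during which the arm holds its last target. There are 200 camera calls.

## Working session

There is one attempt and no reset: what is moved stays moved. The work goes in short steps, Python scripts to look and compute and a tool call to move; the robot and the scene stay as the last step left them, time stands still between calls to the robot, and variables do not carry over. Pictures are saved under pics/ and viewed, at most 10 in all, crops included, and the job is handed in when it is done.

Besides the shell and the picture viewer there is one more tool, called in YAML: its name, and indented under it one key for each argument. move_arm: Moves the arm, as the interface text tells. Its arguments: {"type":"object","properties":{"dp":{"type":"array","items":{"type":"array","items":{"type":"number"}}},"rotation":{"type":"array","items":{"type":"array","items":{"type":"number"}}},"hand":{"type":"array","items":{"type":"number"}},"newtons":{"type":"number"}},"required":["dp","rotation","hand"]}

```bash
mkdir -p pics; ls; python3 - <<'E'
from cell import manip, camera
import cv2, pickle
s=manip.read_state(); print(s)
d={}
for n in("scene","side"):
    c=camera(n); d[n]=c; cv2.imwrite(f"pics/{n}0.png",c["image"][:,:,::-1]); print(n,c["fx"],c["fy"],c["cx"],c["cy"],c["R"],c["t"])
pickle.dump(d,open("c0.pkl","wb"))
E
```

```text
pics
{'clock': 0.0, 'joints': array([ 1.05141499e+00,  3.00500182e-01,  1.52158529e+00,  7.63946915e-06,
        1.32068688e+00, -6.65811731e-02]), 'qd': array([ 0.00101917, -0.00084258, -0.00178406,  0.0010473 ,  0.0017755 ,
       -0.00099727]), 'effort': array([-5.02761177e-04, -5.31807625e+01, -3.52742171e+01,  7.07790256e-02,
        2.44326226e-02, -1.45315994e-04]), 'eef_pos': array([240.45771342, 494.31516963, 170.26862039]), 'eef_rot': array([-3.14041607e+00, -8.58703685e-05,  2.68879054e+00]), 'wrist_force': array([-0.50834644,  0.02849987,  0.31915168]), 'moment': array([-0.00546935,  0.00524481, -0.06544822]), 'finger_force': 0.0, 'finger_gap': 94.33399990463447}
scene 455.2138963541483 455.2138963541483 320.7896472536558 246.31222485888526 [[-0.88628949 -0.46279426 -0.01767547]
 [-0.31101271  0.62302669 -0.71771083]
 [ 0.34316474 -0.63060227 -0.6961169 ]] [331.14771389 402.5893437  810.21225514]
side 478.13306561424696 478.13306561424696 329.6969834372767 241.16532455518518 [[-0.99921535 -0.03321502 -0.02157403]
 [-0.00317656  0.6101617  -0.79227054]
 [ 0.03947893 -0.79158036 -0.60978845]] [ 481.47992701  257.48255232 1059.37525563]
```

View pics/scene0.png

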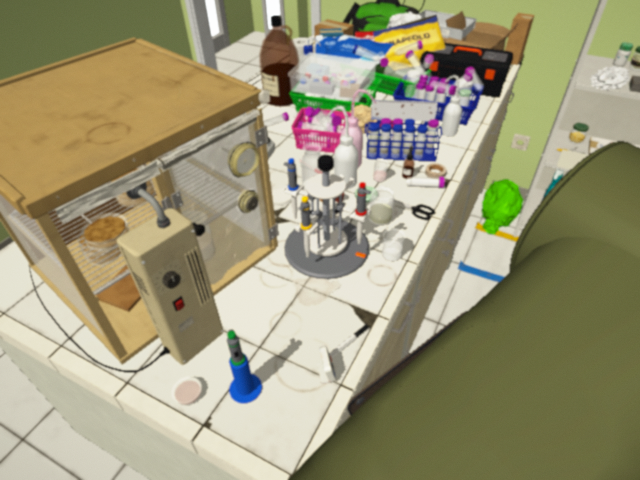

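View pics/side0.png

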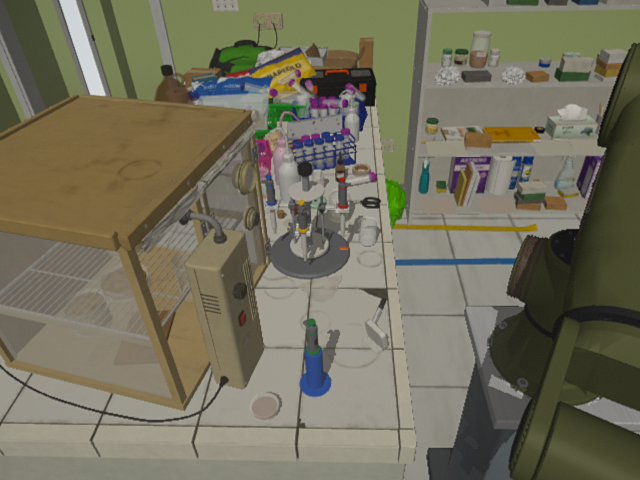

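The pictures show the carousel (scene foot about (327,247), knob (326,163), orange mark (361,255)) and the blue rest (scene (245,388), side (315,383)). Next I'll triangulate these and zoom in.

```bash
cat > h.py <<'E'
import numpy as np, cv2
def ray(c,uv):
    d=np.array([(uv[0]-c["cx"])/c["fx"],(uv[1]-c["cy"])/c["fy"],1.])
    R=np.array(c["R"]);return -R.T@np.array(c["t"]),R.T@d
def onz(c,uv,z):
    o,d=ray(c,uv);return o+d*(z-o[2])/d[2]
def tri(c1,u1,c2,u2):
    o1,d1=ray(c1,u1);o2,d2=ray(c2,u2)
    a=np.linalg.lstsq(np.stack([d1,-d2],1),o2-o1,rcond=None)[0]
    p,q=o1+a[0]*d1,o2+a[1]*d2
    return (p+q)/2,np.linalg.norm(p-q)
def blob(img,lo,hi,roi):
    x0,y0,x1,y1=roi
    m=cv2.inRange(cv2.cvtColor(img[y0:y1,x0:x1],cv2.COLOR_RGB2HSV),lo,hi)
    n,l,s,c=cv2.connectedComponentsWithStats(m)
    o=[(s[i,4],(c[i]+[x0,y0]).round(1),(s[i,:4]+[x0,y0,0,0]).tolist()) for i in range(1,n) if s[i,4]>5]
    return sorted(o,key=lambda t:-t[0])
E
python3 - <<'E'
import pickle
from h import *
d=pickle.load(open("c0.pkl","rb"));S,D=d["scene"],d["side"]
def B(n,lo,hi,r1,r2):
    a=blob(S["image"],lo,hi,r1)[:3];b=blob(D["image"],lo,hi,r2)[:3]
    print(n,[(x[0],x[1].tolist(),x[2]) for x in a],[(x[0],x[1].tolist(),x[2]) for x in b])
    if a and b: print("  tri",tri(S,a[0][1],D,b[0][1]))
    return a,b
m=B("mark",(3,150,120),(18,255,255),(340,235,380,275),(330,235,360,260))
for c,x in zip((S,D),m): print(onz(c,x[0][1],12))
B("knob",(0,0,0),(179,120,60),(310,148,342,180),(295,155,317,182))
B("rest",(105,150,60),(125,255,255),(220,340,275,410),(295,335,340,405))
B("green",(50,120,40),(80,255,255),(220,320,255,375),(295,310,330,360))
B("red",(0,150,80),(4,255,255),(345,175,375,225),(330,170,355,215))
B("yel",(18,150,100),(30,255,255),(295,185,320,240),(285,190,310,240))
B("blu",(100,150,80),(125,255,255),(280,150,302,215),(258,165,285,215))
B("foot",(80,0,40),(140,90,115),(280,210,375,275),(265,222,355,280))
a=cv2.resize(S["image"][135:275,270:390],(0,0),fx=4,fy=4,interpolation=2)[:560]
b=cv2.resize(D["image"][145:285,255:335],(0,0),fx=4,fy=4,interpolation=2)[:560]
cv2.imwrite("pics/z.png",np.hstack([a,b])[:,:,::-1])
E
```

```text
mark [(np.int32(40), [360.5, 254.5], [356, 252, 10, 6])] [(np.int32(24), [343.5, 248.0], [340, 247, 8, 3])]
  tri (array([ 454.30800263, -381.21175033,    3.95905684]), np.float64(1.441990311578538))
[ 450.81881125 -372.90757112   12.        ]
[ 454.54415358 -372.07536271   12.        ]
knob [(np.int32(186), [325.4, 163.0], [319, 156, 14, 16])] [(np.int32(178), [304.5, 168.8], [298, 162, 14, 15])]
  tri (array([ 552.42187479, -375.23137152,  265.20232011]), np.float64(1.6808821720633986))
rest [(np.int32(886), [244.1, 383.9], [229, 359, 33, 44])] [(np.int32(745), [313.4, 377.0], [300, 349, 31, 47])]
  tri (array([512.42895355,  73.29390871,  13.78866005]), np.float64(4.316287698362577))
green [(np.int32(47), [231.1, 334.7], [228, 331, 7, 8]), (np.int32(45), [238.3, 361.4], [231, 356, 14, 9])] [(np.int32(40), [312.5, 351.6], [306, 347, 14, 8]), (np.int32(39), [310.7, 322.1], [308, 319, 7, 7])]
  tri (array([521.67993643,  70.72835081, 130.53228699]), np.float64(49.30658284811405))
red [(np.int32(31), [360.4, 212.8], [356, 210, 10, 6]), (np.int32(24), [362.1, 185.1], [360, 183, 5, 5])]
[... 496 characters left out ...]

blu [(np.int32(18), [290.7, 161.0], [289, 159, 4, 5]), (np.int32(17), [293.6, 188.1], [290, 186, 8, 4])] [(np.int32(18), [268.2, 176.5], [266, 175, 5, 4]), (np.int32(18), [271.4, 203.1], [267, 201, 9, 4])]
  tri (array([ 647.79537993, -376.61912605,  242.16863047]), np.float64(1.8214857846910906))
foot [(np.int32(10), [325.6, 216.4], [324, 214, 4, 5]), (np.int32(10), [326.3, 235.4], [325, 233, 4, 6]), (np.int32(9), [326.6, 222.4], [325, 220, 4, 5])] [(np.int32(28), [322.6, 230.8], [322, 222, 2, 19]), (np.int32(22), [342.6, 244.1], [337, 240, 11, 7]), (np.int32(20), [341.8, 250.4], [337, 248, 12, 5])]
  tri (array([ 514.367742  , -303.69808479,  145.732273  ]), np.float64(39.22598907012615))
```

View pics/z.png

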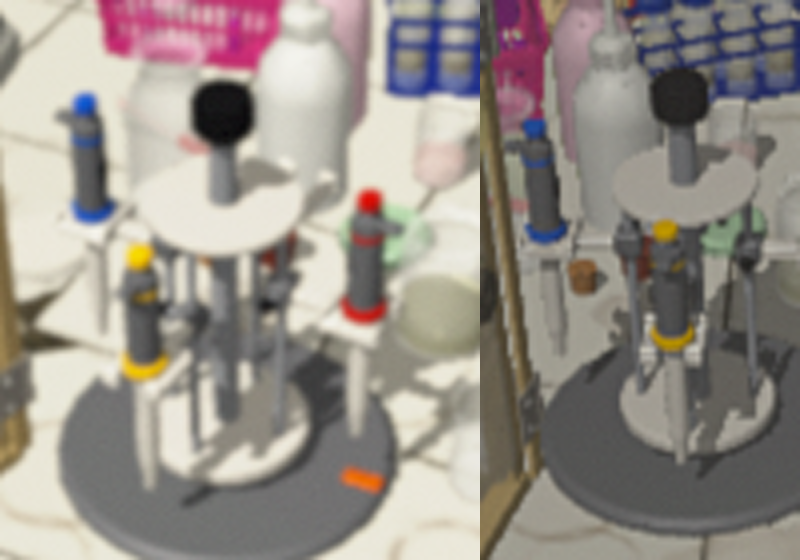

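The empty cradle points to −y and the front is −x, so the rotor needs about −1.55 rad. I'll rise and move towards the pipette, then look from there.

move_arm:
  dp:
    - [0, 0, 50]
    - [0, 0, 50]
    - [20, -40, 40]
    - [30, -55, 30]
    - [30, -55, 30]
    - [30, -55, 20]
    - [30, -55, 10]
    - [30, -55, 0]
    - [30, -55, 0]
    - [20, -40, 0]
  rotation:
    - [0, 0, 0]
    - [0, 0, 0]
    - [0, 0, -0.14]
    - [0, 0, -0.14]
    - [0, 0, -0.14]
    - [0, 0, -0.14]
    - [0, 0, -0.14]
    - [0, 0, -0.14]
    - [0, 0, -0.14]
    - [0, 0, -0.14]
  hand: [1, 1, 1, 1, 1, 1, 1, 1, 1, 1]

```text
clock: 1.35
eef_pos: [453.2, 97.1, 393.4]
eef_rot: [-3.141, 0.0, 1.563]
wrist_force: [0.4, 0.4, 0.2]
finger_gap: 94.2
finger_force: 0.0
```

```bash
cat >> h.py <<'E'
from scipy.spatial.transform import Rotation as Ro
def wrist():
    from cell import manip,camera
    s=manip.read_state(); c=camera("wrist"); M=np.array(c["mount"])
    T=np.eye(4);T[:3,:3]=Ro.from_euler("xyz",s["eef_rot"]).as_matrix();T[:3,3]=s["eef_pos"]
    W=np.linalg.inv(T@M); c["R"]=W[:3,:3];c["t"]=W[:3,3]
    return s,c
def proj(c,X):
    p=np.array(c["R"])@X+c["t"];return c["fx"]*p[0]/p[2]+c["cx"],c["fy"]*p[1]/p[2]+c["cy"]
E
python3 - <<'E'
import pickle
from h import *
d=pickle.load(open("c0.pkl","rb"));S,D=d["scene"],d["side"]
for n,a,b in(("button",(231.1,334.7),(310.7,322.1)),("collar",(238.3,361.4),(312.5,351.6)),("boxtopcorner",(262,97),(250,113)),("devtop",(215,213),(222,239))): print(n,tri(S,a,D,b))
print(onz(S,(272,240),0),onz(S,(220,325),0),onz(D,(263,352),0))
s,c=wrist();print(s["clock"],s["eef_pos"],s["eef_rot"],s["joints"],c["mount"],c["fx"])
print(proj(c,np.array([512,71,100])))
cv2.imwrite("pics/w1.png",c["image"][:,:,::-1]);pickle.dump(c,open("w1.pkl","wb"))
E
```

```text
button (array([511.16137343,  74.36612654, 185.75799725]), np.float64(1.0906670237656462))
collar (array([511.22034864,  74.01676539,  98.64559433]), np.float64(2.244270195513582))
boxtopcorner (array([ 656.30994927, -300.27909378,  441.81029042]), np.float64(9.323610013218952))
devtop (array([ 734.41800727, -176.98174275,  193.41471127]), np.float64(2.3202293499023323))
[ 695.99145886 -326.68007483    0.        ] [651.60971723 -28.99483774   0.        ] [633.98723029  -5.16084524   0.        ]
1.35 [453.18507518  97.12227801 393.37086689] [-3.14099912e+00  1.48175204e-04  1.56285545e+00] [ 1.32108240e-01  3.78387413e-02  1.32245306e+00 -6.53226207e-05
  1.78190926e+00  1.40035496e-01] [[ 6.13095212e-04 -9.66280490e-01 -2.57491046e-01  7.57324834e+01]
 [ 9.99999741e-01  6.89690649e-04 -2.07151146e-04 -8.68197304e-01]
 [ 3.77755277e-04 -2.57490852e-01  9.66280662e-01 -2.14089496e+02]
 [ 0.00000000e+00  0.00000000e+00  0.00000000e+00  1.00000000e+00]] 339.9318559329985
(np.float64(357.38639021766954), np.float64(215.78770764175124))
```

View pics/w1.png

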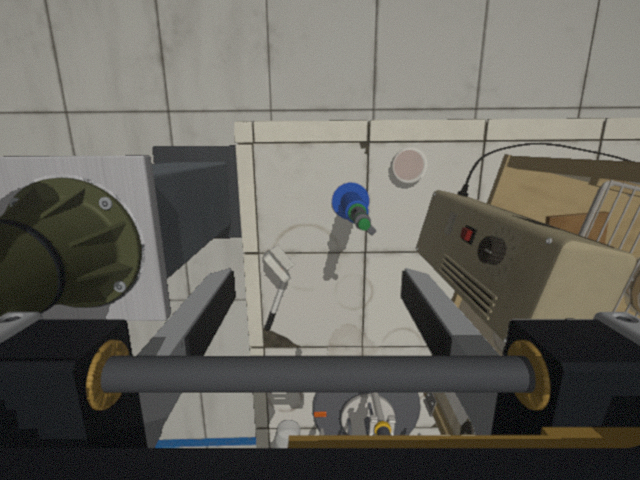

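The wrist view shows the pipette button at (362,222) with the hook towards the lower right at about (371,231), the mark at (320,414) and the carousel below. Now I'll go over the hub.

move_arm:
  dp:
    - [5, -45, 0]
    - [5, -55, 0]
    - [10, -55, 0]
    - [10, -55, 0]
    - [12, -55, 0]
    - [14, -55, 0]
    - [14, -52, 0]
    - [14, -50, 0]
    - [14, -50, -20]
    - [0, 0, -20]
  rotation:
    - [0, 0, -0.1]
    - [0, 0, -0.1]
    - [0, 0, -0.1]
    - [0, 0, -0.1]
    - [0, 0, -0.1]
    - [0, 0, -0.1]
    - [0, 0, -0.1]
    - [0, 0, -0.077]
    - [0, 0, 0]
    - [0, 0, 0]
  hand: [1, 1, 1, 1, 1, 1, 1, 1, 1, 1]

```text
clock: 2.65
eef_pos: [550.6, -375.7, 349.1]
eef_rot: [-3.136, 0.001, 0.789]
wrist_force: [0.3, 0.0, -0.4]
finger_gap: 93.9
finger_force: 0.0
```

```bash
python3 - <<'E'
import pickle
from h import *
c=pickle.load(open("w1.pkl","rb"))
b=blob(c["image"],(50,100,30),(85,255,255),(330,190,385,250));print(b)
for r in(9,0):pass
print("hook",onz(c,(373,233),175),"button top",onz(c,b[0][1],190),"mark",[ (x,onz(c,x[1],12)) for x in blob(c["image"],(3,150,120),(18,255,255),(300,400,340,430))[:1]])
s,c=wrist();print(s["clock"],s["eef_pos"],s["eef_rot"],s["joints"]);pickle.dump(c,open("w2.pkl","wb"))
print("exp",proj(c,np.array([551.5,-375,284])))
for x in blob(c["image"],(0,0,0),(179,130,60),(200,150,440,340))[:4]: print(x,onz(c,x[1],284))
for x in blob(c["image"],(3,150,120),(18,255,255),(0,0,640,480))[:4]: print("o",x,onz(c,x[1],12))
cv2.imwrite("pics/w2.png",c["image"][:,:,::-1])
E
```

```text
[(np.int32(105), array([363.7, 223.9]), [358, 219, 12, 11]), (np.int32(54), array([355.1, 207.5]), [348, 204, 18, 11])]
hook [524.28996519  62.92578281 175.        ] button top [509.71821589  78.62962236 190.        ] mark [((np.int32(59), array([319.6, 414. ]), [314, 412, 12, 5]), array([ 452.34846341, -370.7341901 ,   12.        ]))]
2.65 [ 550.59972179 -375.71515731  349.09016051] [-3.13647597e+00  8.80990898e-04  7.88918426e-01] [-6.53633099e-01  5.55506636e-01  7.61633453e-01 -2.26915885e-04
  1.82963990e+00  1.28189543e-01]
exp (np.float64(319.8862391220116), np.float64(236.36314638885858))
(np.int32(1436), array([311.8, 227.1]), [291, 205, 43, 44]) [ 552.33199684 -364.45787742  284.        ]
(np.int32(1268), array([419.6, 309.6]), [401, 271, 39, 69]) [ 567.37642148 -486.5366293   284.        ]
(np.int32(1230), array([217.1, 308. ]), [200, 271, 36, 69]) [ 438.55574906 -357.36111626  284.        ]
(np.int32(185), array([258.1, 263.4]), [250, 252, 16, 26]) [ 496.23041971 -354.54174242  284.        ]
o (np.int32(6), array([272. , 233.5]), [271, 233, 3, 2]) [ 447.21478864 -366.32641487   12.        ]
```

View pics/w2.png

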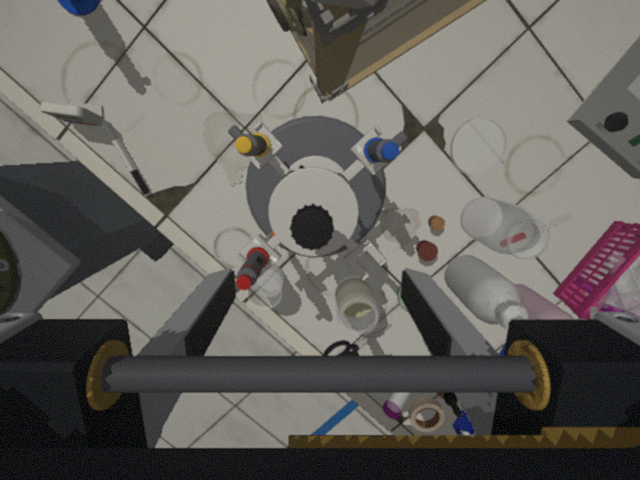

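The knob is at (312,227), red at (247,270), blue at (380,150) and yellow at (250,145). The knob differs from the estimate by about 10 mm, possibly because the arm was still settling, so I'll recheck at rest and view the same things.

```bash
python3 - <<'E'
import pickle
from h import *
c0=pickle.load(open("w2.pkl","rb"))
s,c=wrist();print(s["clock"],s["eef_pos"],s["eef_rot"],abs(s["qd"]).max(),c["cx"],c["cy"],c["fy"]);pickle.dump(c,open("w3.pkl","wb"))
for x in blob(c["image"],(0,0,0),(179,130,60),(200,150,440,340))[:1]: print(x,onz(c,x[1],280))
x=blob(c["image"],(100,140,60),(125,255,255),(360,130,410,170))[0];print("blue",x,onz(c,x[1],245))
x=blob(c["image"],(18,140,60),(30,255,255),(220,130,270,170))[0];print("yel",x,onz(c,x[1],245))
x=blob(c["image"],(0,140,60),(5,255,255),(220,240,280,295))[0];print("red",x,onz(c,x[1],245))
for n in("scene","side"):
    from cell import camera
    k=camera(n);p=blob(k["image"],(0,0,0),(179,120,60),(310,148,342,180) if n=="scene" else (295,155,317,182))
    print(n,[a[1] for a in p[:2]],[onz(k,a[1],270) for a in p[:1]])
E
```

```text
2.7 [ 550.35653307 -373.98858104  347.45033157] [-3.13438346e+00  9.41894269e-04  7.90149942e-01] 0.07333112331764315 317.76354226076376 237.3070579472076 339.9318559329985
(np.int32(1449), array([313.6, 228.6]), [292, 206, 44, 45]) [ 551.70261001 -364.99371646  280.        ]
blue (np.int32(226), array([391.9, 151.8]), [384, 144, 17, 17]) [ 645.75668331 -369.57242355  245.        ]
yel (np.int32(213), array([245.3, 145.4]), [238, 138, 16, 16]) [ 555.78991505 -272.72826612  245.        ]
red (np.int32(169), array([244.7, 283.2]), [238, 276, 15, 15]) [ 456.37652607 -361.87552201  245.        ]
scene [array([331.3, 162.6])] [array([ 536.88615702, -374.98769207,  270.        ])]
side [array([304.7, 168.7])] [array([ 551.50594039, -368.6772662 ,  270.        ])]
```

move_arm:
  dp:
    - [0, 8, -30]
    - [0, 0, 0]
    - [0, 0, 0]
    - [0, 0, 0]
  rotation:
    - [0, 0, 0]
    - [0, 0, 0]
    - [0, 0, 0]
    - [0, 0, 0]
  hand: [1, 1, 1, 1]

```text
clock: 3.35
eef_pos: [550.7, -364.8, 325.3]
eef_rot: [3.139, -0.0, 0.792]
wrist_force: [-0.5, -0.5, 0.2]
finger_gap: 94.1
finger_force: 0.0
```

```bash
python3 - <<'E'
import pickle
from h import *
s,c=wrist();print(s["clock"],s["eef_pos"],s["eef_rot"],abs(s["qd"]).max());pickle.dump(c,open("w3.pkl","wb"))
for x in blob(c["image"],(0,0,0),(179,130,60),(200,150,440,340))[:2]: print(x,onz(c,x[1],282))
for n,lo,hi in(("blue",(100,140,60),(125,255,255)),("yel",(18,140,60),(30,255,255)),("red",(0,140,60),(5,255,255)),("or",(6,160,100),(17,255,255))):
    for x in blob(c["image"],lo,hi,(190,60,450,320))[:2]: print(n,x,onz(c,x[1],12 if n=="or" else 247))
E
```

```text
3.35 [ 550.72046354 -364.82908325  325.30491091] [ 3.13946276e+00 -2.56499292e-04  7.91816693e-01] 0.013033167908064637
(np.int32(1705), array([320.1, 243.1]), [297, 218, 47, 50]) [ 552.20394022 -364.21203723  282.        ]
(np.int32(1280), array([419.5, 309.7]), [400, 271, 40, 69]) [ 570.68093141 -463.30076879  282.        ]
blue (np.int32(250), array([403.1, 160.7]), [395, 152, 18, 18]) [ 645.46950669 -369.15329739  247.        ]
blue (np.int32(92), array([378.5, 155.8]), [373, 146, 19, 24]) [ 633.43285206 -351.66089478  247.        ]
yel (np.int32(249), array([246.2, 153.5]), [238, 145, 18, 18]) [ 555.99277902 -272.67371807  247.        ]
yel (np.int32(107), array([266. , 149.3]), [254, 140, 19, 25]) [ 570.24526338 -281.95828036  247.        ]
red (np.int32(199), array([245.7, 299.4]), [238, 292, 17, 16]) [ 457.45253183 -361.6958441   247.        ]
red (np.int32(97), array([261.2, 265.1]), [248, 260, 23, 17]) [ 492.65465878 -348.72323452  247.        ]
or (np.int32(14), array([273.7, 243.8]), [272, 241, 4, 7]) [ 445.57909318 -368.83463249   12.        ]
```

move_arm:
  dp:
    - [1, 0, -25]
    - [0, 0, -25]
    - [0, 0, -20]
    - [0, 0, 0]
    - [0, 0, 0]
  rotation:
    - [0, 0, 0]
    - [0, 0, 0]
    - [0, 0, 0]
    - [0, 0, 0]
    - [0, 0, 0]
  hand: [1, 1, 1, 0.8, 0.6]

```text
clock: 4.03
eef_pos: [551.8, -364.9, 255.1]
eef_rot: [3.14, -0.0, 0.792]
wrist_force: [0.1, -0.4, -0.7]
finger_gap: 77.6
finger_force: 0.0
```

move_arm:
  dp:
    - [0, 0, 0]
    - [0, 0, 0]
    - [0, 0, 0]
    - [0, 0, 0]
    - [0, 0, 0]
    - [0, 0, 0]
    - [0, 0, 0]
    - [0, 0, 0]
  rotation:
    - [0, 0, 0]
    - [0, 0, 0]
    - [0, 0, 0]
    - [0, 0, 0]
    - [0, 0, 0]
    - [0, 0, 0]
    - [0, 0, 0]
    - [0, 0, 0]
  hand: [0.4, 0.3, 0.3, 0.3, 0.3, 0.3, 0.3, 0.3]
  newtons: 25

```text
clock: 5.03
eef_pos: [551.5, -364.6, 253.7]
eef_rot: [-3.142, -0.0, 0.792]
wrist_force: [0.3, -1.0, 0.2]
finger_gap: 28.1
finger_force: 0.0
```

```bash
python3 - <<'E'
from h import *
from cell import camera
s,c=wrist();print(s["finger_gap"],s["finger_force"])
k=camera("scene");d=camera("side")
a=cv2.resize(k["image"][80:230,270:420],(400,400));b=cv2.resize(d["image"][90:240,230:380],(400,400))
cv2.imwrite("pics/g.png",np.vstack([np.hstack([a,b])[:,:,::-1]]))
w=cv2.resize(c["image"][130:390,150:490][:,:,::-1],(400,306)); cv2.imwrite("pics/g2.png",np.vstack([np.hstack([a,b])[:,:,::-1][:290],np.hstack([w,0*w])]))
E
```

```text
28.139259123848525 0.0
```

View pics/g2.png

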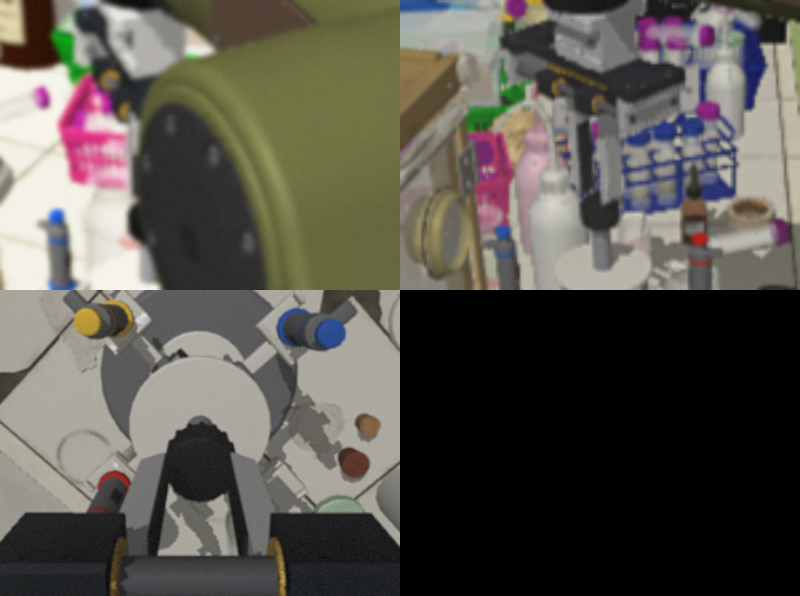

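The knob is at about (320,264) in the wrist view, between the fingers or nearly so, yet the grip reads 0. I'll test by closing a little further.

move_arm:
  dp:
    - [0, 0, 0]
    - [0, 0, 0]
    - [0, 0, 0]
    - [0, 0, 0]
  rotation:
    - [0, 0, 0]
    - [0, 0, 0]
    - [0, 0, 0]
    - [0, 0, 0]
  hand: [0.25, 0.25, 0.25, 0.25]

```text
clock: 5.68
eef_pos: [551.5, -364.6, 253.7]
eef_rot: [3.142, -0.0, 0.792]
wrist_force: [-0.4, 0.4, 0.6]
finger_gap: 23.4
finger_force: 0.0
```

```bash
python3 - <<'E'
from h import *
s,c=wrist();print(s["finger_gap"],s["finger_force"],s["eef_pos"],s["eef_rot"],s["moment"])
print("TCP px",proj(c,s["eef_pos"]),"pad px",proj(c,s["eef_pos"]+[0,0,19]),"exp knob",proj(c,np.array([552,-364.5,284])))
cv2.imwrite("pics/w4.png",cv2.resize(c["image"][180:380,200:440][:,:,::-1],(720,600),interpolation=2))
E
```

```text
23.426494651005353 0.0 [ 551.52927519 -364.59240203  253.71861983] [ 3.14155476e+00 -1.33853124e-05  7.91810879e-01] [-0.05719327  0.11607736  0.03521552]
TCP px (np.float64(319.6582316807902), np.float64(263.0937055423016)) pad px (np.float64(319.79198507723135), np.float64(273.3915121814482)) exp knob (np.float64(320.35115381036604), np.float64(279.77560049994963))
```

View pics/w4.png

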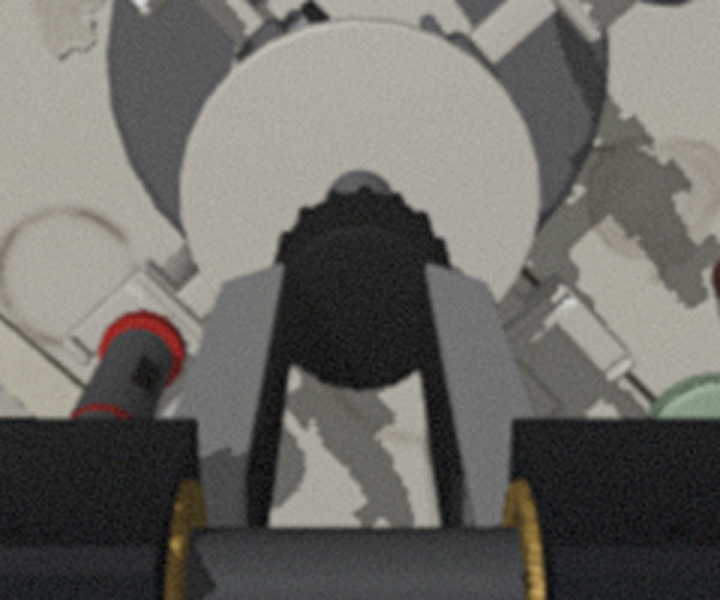

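The image geometry puts the knob at the tool axis, but the pads do not touch it. I'll open, lower about 14 mm and close again.

move_arm:
  dp:
    - [0, 0, 0]
    - [0, 0, 0]
    - [0, 0, -7]
    - [0, 0, -7]
    - [0, 0, 0]
    - [0, 0, 0]
    - [0, 0, 0]
    - [0, 0, 0]
    - [0, 0, 0]
    - [0, 0, 0]
  rotation:
    - [0, 0, 0]
    - [0, 0, 0]
    - [0, 0, 0]
    - [0, 0, 0]
    - [0, 0, 0]
    - [0, 0, 0]
    - [0, 0, 0]
    - [0, 0, 0]
    - [0, 0, 0]
    - [0, 0, 0]
  hand: [0.6, 0.6, 0.6, 0.6, 0.6, 0.4, 0.3, 0.25, 0.25, 0.25]

```text
clock: 6.98
eef_pos: [552.6, -365.6, 240.0]
eef_rot: [3.137, -0.0, 0.792]
wrist_force: [9.8, -8.2, -2.3]
finger_gap: 35.3
finger_force: 25.0
```

```bash
python3 - <<'E'
from h import *
from cell import camera
s,c=wrist();print(s["finger_gap"],s["finger_force"],s["eef_pos"],s["wrist_force"],s["moment"])
d=camera("side")["image"][:,:,::-1]
cv2.imwrite("pics/s4.png",np.hstack([cv2.resize(d[120:220,255:355],(400,400),interpolation=2),cv2.resize(c["image"][210:330,260:380][:,:,::-1],(400,400),interpolation=2)]))
E
```

```text
35.338754703881705 25.004837214946747 [ 552.58855835 -365.64906471  239.95789008] [ 9.78645783 -8.19339749 -2.32589921] [-1.553995   -1.61895341  0.03439137]
```

View pics/s4.png

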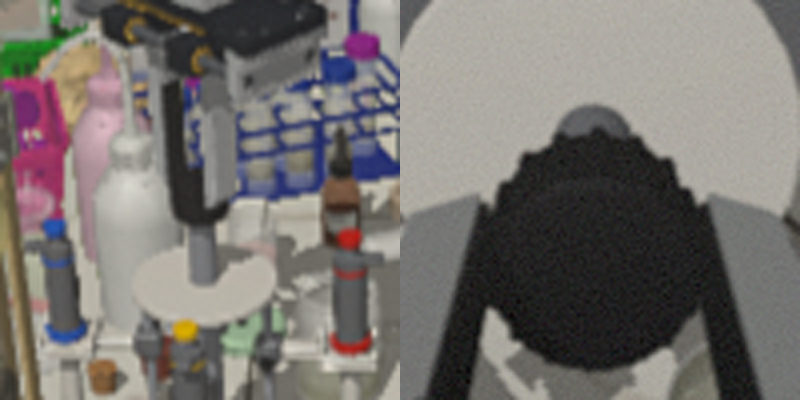

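Now gripped at gap 35.3 with 25 N. The side view shows the fingers around the knob. I'll turn half way and then look at the mark.

move_arm:
  dp:
    - [1, -1, 0]
    - [0, 0, 0]
    - [0, 0, 0]
    - [0, 0, 0]
    - [0, 0, 0]
    - [0, 0, 0]
    - [0, 0, 0]
    - [0, 0, 0]
    - [0, 0, 0]
    - [0, 0, 0]
  rotation:
    - [0, 0, 0]
    - [0, 0, -0.1]
    - [0, 0, -0.1]
    - [0, 0, -0.1]
    - [0, 0, -0.1]
    - [0, 0, -0.1]
    - [0, 0, -0.1]
    - [0, 0, -0.1]
    - [0, 0, -0.1]
    - [0, 0, 0]
  hand: [0.25, 0.25, 0.25, 0.25, 0.25, 0.25, 0.25, 0.25, 0.25, 0.25]
  newtons: 40

```text
clock: 8.32
eef_pos: [553.0, -366.9, 239.9]
eef_rot: [3.139, -0.002, -0.01]
wrist_force: [7.0, -8.9, -1.4]
finger_gap: 34.6
finger_force: 40.0
```

```bash
python3 - <<'E'
from h import *
import pickle
from cell import camera
s,c=wrist();print(s["finger_gap"],s["finger_force"],s["eef_pos"],s["eef_rot"],s["wrist_force"],s["moment"])
for n,lo,hi in(("blue",(100,140,60),(125,255,255)),("yel",(18,140,60),(30,255,255)),("red",(0,140,60),(5,255,255)),("or",(6,160,100),(17,255,255))):
    for x in blob(c["image"],lo,hi,(0,0,640,420))[:2]: print(n,x,onz(c,x[1],12 if n=="or" else 247))
d=camera("side")
for x in blob(d["image"],(3,150,120),(18,255,255),(320,230,370,265))[:2]:print("side or",x,onz(d,x[1],12))
cv2.imwrite("pics/w5.png",c["image"][:,:,::-1]);pickle.dump((c,d),open("w5.pkl","wb"))
E
```

```text
34.612663784276855 40.00167667865753 [ 553.04901528 -366.89176206  239.94783846] [ 3.13893188e+00 -2.15018173e-03 -1.04672949e-02] [ 7.04264888 -8.93365722 -1.40365568] [-1.63757146 -1.13197498 -0.16548408]
blue (np.int32(543), array([  8.2, 240.8]), [0, 218, 19, 44]) [ 571.45197724 -170.69159786  247.        ]
blue (np.int32(539), array([435.7, 168.8]), [423, 157, 26, 25]) [ 613.46210463 -437.26550716  247.        ]
yel (np.int32(510), array([401.4, 375.4]), [391, 340, 18, 70]) [ 470.0538006  -424.37790205  247.        ]
yel (np.int32(497), array([216.5, 156.5]), [204, 145, 26, 24]) [ 621.92482686 -306.66192898  247.        ]
red (np.int32(137), array([240.1, 294.5]), [227, 290, 26, 14]) [ 533.19955633 -314.57472381  247.        ]
side or (np.int32(22), array([344.1, 248.1]), [340, 247, 9, 3]) [ 452.82832036 -371.62662534   12.        ]
```

View pics/w5.png

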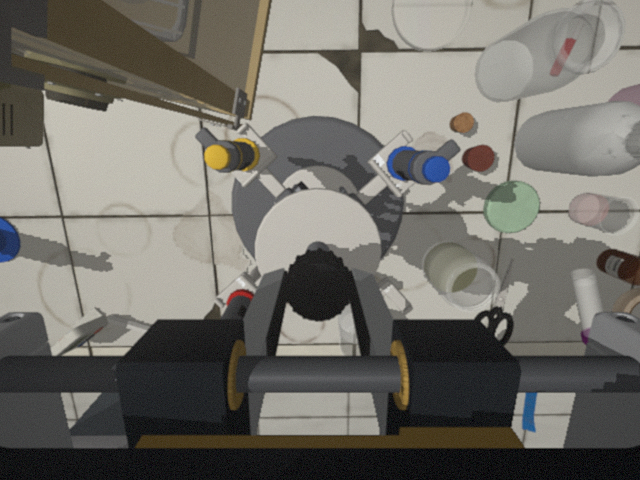

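Halfway there (gap 34.6, grip 40 N). The knob is at (318,285), yellow at (217,157), blue at (436,169), and the mark is hidden. I'll get the front direction by fitting the foot's circle in the fixed cameras.

```bash
python3 - <<'E'
from h import *
import pickle
from scipy.optimize import least_squares
d=pickle.load(open("c0.pkl","rb"));d["side2"]=pickle.load(open("w5.pkl","rb"))[1]
for n,roi,mk in(("scene",(275,205,380,285),(360.5,254.5)),("side",(262,215,360,285),(343.5,248)),("side2",(262,215,360,285),(344.1,248.1))):
    c=d[n];x0,y0,x1,y1=roi;im=c["image"][y0:y1,x0:x1]
    hsv=cv2.cvtColor(im,cv2.COLOR_RGB2HSV)
    m=cv2.inRange(hsv,(0,0,45),(179,70,125));m=cv2.morphologyEx(m,cv2.MORPH_OPEN,np.ones((2,2)))
    k,l,st,_=cv2.connectedComponentsWithStats(m);m=(l==1+st[1:,4].argmax()).astype(np.uint8)
    h=cv2.convexHull(max(cv2.findContours(m,0,1)[0],key=len))[:,0]+[x0,y0]
    # keep the near (lower) rim
    P=np.array([onz(c,u,12)[:2] for u in h])
    f=least_squares(lambda p:np.hypot(*(P-p).T)-115,[552,-370],loss="soft_l1",f_scale=1.5)
    q=onz(c,mk,12)[:2]-f.x
    print(n,f.x.round(1),"res",np.round(f.fun,1),"mark",q.round(1),np.degrees(np.arctan2(*q[::-1]))%360)
E
```

```text
scene [ 540.7 -371. ] res [ 57.2 -11.3 -10.4  -9.4  -5.1  -2.3  -0.    0.9   1.8   4.4   6.2   7.5
   6.6  -4.   -3.6  -2.4  -1.9  -0.1   2.2   2.1   0.9  -0.9  -1.7  -3.1
  -7.   28.1  52.6] mark [-89.9  -1.9] 181.23499806353962
side [ 548.8 -352.8] res [ 88.8 109.2  49.   -0.3   0.4   0.7   1.2   1.2   0.7   2.9   2.4   1.
   0.5   0.7  -0.6  -2.    9.5  14.9  23.5  24.   81.5] mark [-94.3 -19.3] 191.5440755497528
side2 [ 548.7 -354.4] res [68.9 46.6 45.5 13.1 -0.1  0.1  0.7  1.   2.   4.1  3.9  1.5  0.9  0.9
  0.1 -1.3 -1.4  9.7 15.  19.9 23.5 80.1] mark [-95.8 -17.3] 190.20536680839663
```

move_arm:
  dp:
    - [0, 0, 0]
    - [0, 0, 0]
    - [0, 0, 0]
    - [0, 0, 0]
    - [0, 0, 0]
    - [0, 0, 0]
    - [0, 0, 0]
    - [0, 0, 0]
    - [0, 0, 0]
  rotation:
    - [0, 0, -0.1]
    - [0, 0, -0.1]
    - [0, 0, -0.1]
    - [0, 0, -0.1]
    - [0, 0, -0.1]
    - [0, 0, -0.1]
    - [0, 0, -0.1]
    - [0, 0, 0]
    - [0, 0, 0]
  hand: [0.25, 0.25, 0.25, 0.25, 0.25, 0.25, 0.25, 0.25, 0.25]

```text
clock: 9.55
eef_pos: [552.6, -368.0, 240.0]
eef_rot: [3.139, -0.004, -0.71]
wrist_force: [5.0, -14.6, -2.2]
finger_gap: 34.8
finger_force: 40.0
```

move_arm:
  dp:
    - [0, 0, 0]
    - [0, 0, 0]
    - [0, 0, 0]
    - [0, 0, 0]
    - [0, 0, 40]
    - [0, 0, 50]
    - [-20, 0, 50]
    - [-40, 0, 20]
    - [-40, 0, 0]
    - [0, 0, 0]
  rotation:
    - [0, 0, 0]
    - [0, 0, 0]
    - [0, 0, 0]
    - [0, 0, 0]
    - [0, 0, 0]
    - [0, 0, 0.15]
    - [0, 0, 0.18]
    - [0, 0, 0.18]
    - [0, 0, 0.1]
    - [0, 0, 0]
  hand: [0.5, 0.7, 0.7, 0.7, 0.7, 0.7, 0.7, 0.7, 0.7, 0.7]

```text
clock: 10.8
eef_pos: [450.8, -365.6, 401.1]
eef_rot: [3.14, -0.002, -0.099]
wrist_force: [1.0, 0.2, 0.1]
finger_gap: 65.8
finger_force: 0.0
```

move_arm:
  dp:
    - [-40, 0, 0]
    - [-60, 0, 0]
    - [-40, 0, 0]
    - [0, 0, 0]
    - [0, 0, 0]
    - [0, 0, 0]
  rotation:
    - [0, 0, 0]
    - [0, 0, 0]
    - [0, 0, 0]
    - [0, 0, 0]
    - [0, 0, 0]
    - [0, 0, 0]
  hand: [0.7, 0.7, 0.7, 0.7, 0.7, 0.7]

```text
clock: 11.55
eef_pos: [313.5, -365.6, 399.2]
eef_rot: [-3.141, 0.001, -0.097]
wrist_force: [-0.2, -0.5, -0.1]
finger_gap: 65.7
finger_force: 0.0
```

```bash
python3 - <<'E'
from h import *
import pickle
s,c=wrist();print(s["clock"],s["eef_pos"],s["eef_rot"],s["joints"])
for n,lo,hi in(("blue",(100,140,60),(125,255,255)),("yel",(18,140,60),(30,255,255)),("red",(0,140,60),(5,255,255)),("or",(6,160,100),(17,255,255))):
    for x in blob(c["image"],lo,hi,(0,0,640,420))[:2]: print(n,x,onz(c,x[1],12 if n=="or" else 247))
for x in blob(c["image"],(0,0,0),(179,130,60),(200,60,440,300))[:2]: print("knob",x,onz(c,x[1],282))
cv2.imwrite("pics/w6.png",c["image"][:,:,::-1]);pickle.dump(c,open("w6.pkl","wb"))
E
```

```text
11.55 [ 313.54841459 -365.58794399  399.15270866] [-3.14066569e+00  6.22406679e-04 -9.73880822e-02] [-9.38038298e-01  8.32914567e-02  1.26141106e+00  1.58601967e-04
  1.79799593e+00  7.30182039e-01]
blue (np.int32(1385), array([624.2,  47.9]), [601, 0, 39, 99]) [ 450.14003382 -675.93842195  247.        ]
blue (np.int32(1227), array([538.1, 245.8]), [530, 170, 17, 149]) [ 256.02316421 -607.18335972  247.        ]
yel (np.int32(1432), array([611.2, 240.7]), [595, 170, 34, 144]) [ 254.20316128 -687.88366365  247.        ]
yel (np.int32(760), array([470.9, 373.1]), [453, 340, 30, 70]) [  96.47595795 -535.50908622  247.        ]
red (np.int32(123), array([220.7,  16.9]), [208, 0, 22, 26]) [ 514.3441874 -291.3082615  247.       ]
or (np.int32(99), array([312.9, 105.7]), [309, 98, 9, 16]) [ 452.49448135 -369.38432136   12.        ]
knob (np.int32(3230), array([252.6, 259.4]), [200, 208, 85, 92]) [ 281.97864827 -294.24855373  282.        ]
knob (np.int32(284), array([382.6, 288.8]), [377, 271, 17, 29]) [ 236.59533153 -425.58610564  282.        ]
```

View pics/w6.png

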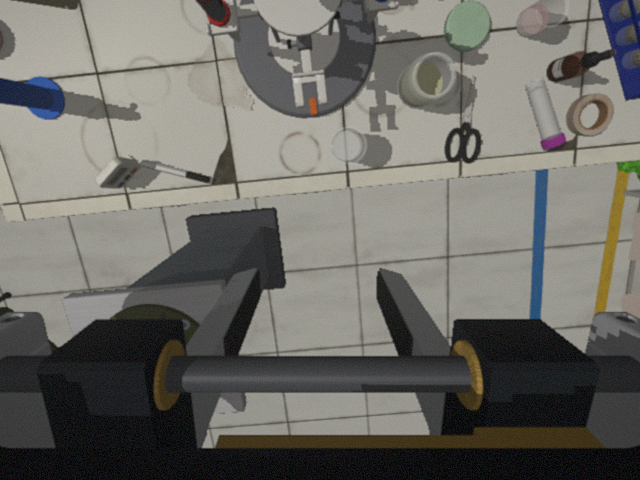

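The view shows the empty fork over the mark: prongs around (297,100) and (322,98), mark at (313,106). I'll measure the fork, foot rim and mark numerically.

```bash
python3 - <<'E'
from h import *
import pickle
from scipy.optimize import least_squares
c=pickle.load(open("w6.pkl","rb"));im=c["image"];hsv=cv2.cvtColor(im,cv2.COLOR_RGB2HSV)
for v in range(44,118,3):
    r=hsv[v,284:340];w=(r[:,2]>135)&(r[:,1]<70)
    print(v,''.join('#' if a else ('o' if (6<=p[0]<=17 and p[1]>150) else '.') for a,p in zip(w,r)))
g=cv2.inRange(hsv,(0,0,45),(179,60,115))
E=[]
for v in range(40,116,3):   # outer transitions of the foot row by row
    row=hsv[v,:,2].astype(int); 
    x=np.where((row[225:385]<125))[0]+225
    E.append((v,x.min(),x.max()))
print(E)
for u in range(262,300,4):
    col=hsv[60:150,u,2]; y=np.where(col<125)[0]; E.append((60+y.max(),u,None))
P=np.array([onz(c,(u,v),10)[:2] for v,a,b in E for u in (a,) if a>230])
f=least_squares(lambda p:np.hypot(*(P-p).T)-115,[552,-367],loss="soft_l1",f_scale=1)
print(f.x,np.round(f.fun,1),np.array([452.5,-369.4])-f.x)
E
```

```text
44 ........................................................
47 ###.....................................................
50 ...................#######..............................
53 .................#########..............................
56 .................##########.............................
59 ####..#..........##########.............................
62 ###############...#########.............................
65 #############.....#########.............................
68 #########.........##########............................
71 .....#####.........####################.................
74 ........################.........#......................
77 ........##.####...######################................
80 .........################################...............
83 .........#########...............########...............
86 .........#########...............########...............
89 ..........########...............#########..............
92 ..........#########...............########..............
95 ..........#########...............########..............
98 ...........######
[... 870 characters left out ...]
4)), (79, np.int64(244), np.int64(384)), (82, np.int64(246), np.int64(384)), (85, np.int64(248), np.int64(384)), (88, np.int64(250), np.int64(384)), (91, np.int64(253), np.int64(384)), (94, np.int64(255), np.int64(384)), (97, np.int64(258), np.int64(384)), (100, np.int64(261), np.int64(384)), (103, np.int64(265), np.int64(384)), (106, np.int64(269), np.int64(384)), (109, np.int64(225), np.int64(384)), (112, np.int64(225), np.int64(384)), (115, np.int64(225), np.int64(377))]
[ 549.58663445 -367.85838739] [-0.8 -0.5 -0.  -1.  -0.2  0.7 -0.  -0.2 -0.1  0.2  0.6 -0.2  0.6  0.3
  0.2  0.3 -0.5  0.2  0.   0.3 -0.1  0.   0.4  0.2  0.5 -0.1 -0.2  0.2
 -0.5 -0.7 -0.6 -0.1] [-97.08663445  -1.54161261]
```

```bash
python3 - <<'E'
from h import *
import pickle
c=pickle.load(open("w6.pkl","rb"))
for z in(136,160,184):
    a=onz(c,(309.6,83),z);b=onz(c,(311.4,101),z);e=onz(c,(310.5,81.5),z);pr=onz(c,(311.5,105),z);d=b-a
    print(z,a[:2].round(1),b[:2].round(1),"dir",np.degrees(np.arctan2(d[1],d[0]))%360,"closed end",e[:2].round(1),"tip",pr[:2].round(1))
for r in((312.6,98),(314.2,113.5)):print("mark",onz(c,r,12))
h=cv2.cvtColor(c["image"],cv2.COLOR_RGB2HSV);m=cv2.inRange(h,(6,150,80),(17,255,255))[90:120,300:330]
v,u=np.nonzero(m);P=np.array([onz(c,(x+300,y+90),12)[:2] for x,y in zip(u,v)]);print(P.mean(0),P.min(0),P.max(0),np.linalg.eigh(np.cov(P.T)))
E
```

```text
136 [ 467.  -368.5] [ 445.  -368.6] dir 180.2860185964776 closed end [ 468.6 -369.9] tip [ 440.1 -368.3]
160 [ 463.  -368.7] [ 442.2 -368.8] dir 180.2860185964776 closed end [ 464.5 -370. ] tip [ 437.5 -368.5]
184 [ 459.  -368.9] [ 439.3 -369. ] dir 180.2860185964776 closed end [ 460.5 -370.1] tip [ 434.8 -368.7]
mark [ 464.39563306 -370.08693345   12.        ]
mark [ 440.14328827 -370.31845062   12.        ]
[ 452.62249844 -369.40569006] [ 440.47373262 -375.19628173] [ 464.65138577 -363.53823365] EighResult(eigenvalues=array([ 9.61349627, 52.07663154]), eigenvectors=array([[ 0.09028283, -0.99591617],
       [-0.99591617, -0.09028283]]))
```

The rotor is within about 0.6° of the mark (slot line 180.5°, mark 180.9°), so the cradle is at the front. Next is the pipette: hook direction about −47°, so I'll close along +43°.

move_arm:
  dp:
    - [10, 25, 0]
    - [10, 35, 0]
    - [12, 38, 0]
    - [14, 38, 0]
    - [16, 38, 0]
    - [18, 38, 0]
    - [20, 38, 0]
    - [20, 38, 0]
    - [20, 38, 0]
    - [20, 38, 0]
  rotation:
    - [0, 0, 0.16]
    - [0, 0, 0.16]
    - [0, 0, 0.16]
    - [0, 0, 0.16]
    - [0, 0, 0.16]
    - [0, 0, 0.16]
    - [0, 0, 0.16]
    - [0, 0, 0.16]
    - [0, 0, 0.16]
    - [0, 0, 0.16]
  hand: [0.7, 0.7, 0.7, 0.7, 0.7, 0.7, 0.7, 0.7, 0.7, 0.7]

```text
clock: 12.85
eef_pos: [473.4, 0.3, 399.4]
eef_rot: [-3.141, -0.0, 1.508]
wrist_force: [-0.1, -0.6, 0.8]
finger_gap: 65.8
finger_force: 0.0
```

move_arm:
  dp:
    - [12, 30, -20]
    - [12, 30, -20]
    - [8, 18, -20]
    - [0, 0, 0]
    - [0, 0, 0]
    - [0, 0, 0]
    - [0, 0, 0]
  rotation:
    - [0, 0, 0.16]
    - [0, 0, 0.16]
    - [0, 0, 0.16]
    - [0, 0, 0.16]
    - [0, 0, 0.16]
    - [0, 0, 0]
    - [0, 0, 0]
  hand: [0.7, 0.7, 0.7, 0.7, 0.7, 0.7, 0.7]

```text
clock: 13.72
eef_pos: [504.7, 76.6, 339.5]
eef_rot: [-3.141, -0.0, 2.299]
wrist_force: [0.7, 0.2, -0.6]
finger_gap: 65.9
finger_force: 0.0
```

```bash
python3 - <<'E'
from h import *
import pickle
s,c=wrist();print(s["clock"],s["eef_pos"],s["eef_rot"],s["joints"])
u=proj(c,np.array([511.,75,150]));print("exp",u)
for x in blob(c["image"],(45,90,30),(85,255,255),(180,90,460,420))[:4]: print("g",x,onz(c,x[1],193),onz(c,x[1],113))
for x in blob(c["image"],(105,140,50),(125,255,255),(180,60,460,420))[:2]: print("rest",x,onz(c,x[1],12))
# dark handle/hook mask picture as text
h=cv2.cvtColor(c["image"],cv2.COLOR_RGB2HSV);cu,cv=int(u[0]),int(u[1])
for v in range(cv-48,cv+60,3):
    print(v,''.join('G' if (45<=p[0]<=85 and p[1]>90) else('B' if (100<p[0]<126 and p[1]>130) else('#' if p[2]<110 else '.')) for p in h[v,cu-70:cu+70:2]))
print(cu-70);pickle.dump(c,open("w7.pkl","wb"))
E
```

```text
13.725 [504.65001746  76.64380911 339.53743518] [-3.14138421e+00 -1.60186900e-04  2.29850029e+00] [ 7.89574776e-02  1.41567873e-01  1.33003776e+00  1.71205969e-06
  1.67024991e+00 -6.48746335e-01]
exp (np.float64(320.77125725383246), np.float64(216.5705555785048))
g (np.int32(152), array([322.3, 220.6]), [316, 214, 14, 14]) [509.12030213  79.00854166 193.        ] [521.37120992  66.95050922 113.        ]
g (np.int32(74), array([321.8, 202.8]), [312, 199, 20, 13]) [495.7337664   93.11439059 193.        ] [505.01516204  84.1854343  113.        ]
rest (np.int32(816), array([321.8, 191.8]), [301, 177, 41, 38]) [504.94636182  86.04686469  12.        ]
168 ...........................................................###.....##.
171 ...........................................................#.........#
174 ..........................................................#...........
177 .................................BBBBBB.................#.............
180 ..............................BBBBBBBBBBBB.............#..............
183 ............................BBBBBBBBBBBBBBB..........##...........
[... 1558 characters left out ...]
.....................
249 ###...................###.............................................
252 ......................#.#...........................................##
255 ....................##....#.......................................####
258 ...................##.......#..................................#######
261 ..................#..........##..............................#########
264 ................##.............#...........................###########
267 ...............#.................#......................##############
270 ###..........##....................#..................################
273 #####.......##......................##..............##################
250
```

move_arm:
  dp:
    - [2, 1, -30]
    - [2, 1, -40]
    - [0, 0, -40]
    - [0, 0, -12]
    - [0, 0, 0]
    - [0, 0, 0]
  rotation:
    - [0, 0, 0]
    - [0, 0, 0]
    - [0, 0, 0]
    - [0, 0, 0]
    - [0, 0, 0]
    - [0, 0, 0]
  hand: [0.7, 0.7, 0.7, 0.7, 0.7, 0.7]

```text
clock: 14.52
eef_pos: [509.2, 78.4, 219.3]
eef_rot: [3.14, 0.001, 2.301]
wrist_force: [0.5, -0.3, 0.5]
finger_gap: 65.8
finger_force: 0.0
```

```bash
python3 - <<'E'
from h import *
s,c=wrist();p=s["eef_pos"];print(s["clock"],p,s["eef_rot"])
R=Ro.from_euler("xyz",s["eef_rot"]).as_matrix()
for x in blob(c["image"],(45,90,30),(85,255,255),(180,90,460,420))[:3]: print("g",x,[(z,onz(c,x[1],z)[:2].round(1),(R.T@(onz(c,x[1],z)-p))[:2].round(1)) for z in (193,113)])
E
```

```text
14.525 [509.1808938   78.44096036 219.3348111 ] [3.13973635e+00 1.42250112e-03 2.30132601e+00]
g (np.int32(320), array([318.3, 252.2]), [308, 243, 21, 20]) [(193, array([509.1,  79.2]), array([0.7, 0.4])), (113, array([526.2,  60.6]), array([-24.5,   0.6]))]
g (np.int32(158), array([317.9, 221.1]), [305, 215, 27, 18]) [(193, array([493.1,  96.5]), array([24.2,  0. ])), (113, array([504.9,  83.7]), array([6.9, 0.1]))]
```

move_arm:
  dp:
    - [0, 0, -25]
    - [0, 0, -25]
    - [0, 0, -25]
    - [0, 0, -9]
    - [0, 0, 0]
    - [0, 0, 0]
  rotation:
    - [0, 0, 0]
    - [0, 0, 0]
    - [0, 0, 0]
    - [0, 0, 0]
    - [0, 0, 0]
    - [0, 0, 0]
  hand: [0.7, 0.7, 0.7, 0.7, 0.5, 0.4]

```text
clock: 15.32
eef_pos: [509.1, 78.4, 134.9]
eef_rot: [3.14, 0.001, 2.302]
wrist_force: [-0.7, -0.6, 0.2]
finger_gap: 49.3
finger_force: 0.0
```

move_arm:
  dp:
    - [0, 0, 0]
    - [0, 0, 0]
    - [0, 0, 0]
    - [0, 0, 0]
    - [0, 0, 0]
    - [0, 0, 0]
    - [0, 0, 0]
  rotation:
    - [0, 0, 0]
    - [0, 0, 0]
    - [0, 0, 0]
    - [0, 0, 0]
    - [0, 0, 0]
    - [0, 0, 0]
    - [0, 0, 0]
  hand: [0.32, 0.28, 0.25, 0.22, 0.19, 0.15, 0.15]
  newtons: 20

```text
clock: 16.2
eef_pos: [508.6, 78.4, 133.8]
eef_rot: [3.141, 0.0, 2.302]
wrist_force: [-0.2, 1.0, 1.0]
finger_gap: 21.5
finger_force: 20.0
```

move_arm:
  dp:
    - [0, 0, 20]
    - [0, 0, 40]
    - [0, 0, 40]
    - [0, 0, 40]
    - [-5, -20, 20]
    - [-10, -35, 0]
    - [-10, -35, 0]
    - [-10, -35, 0]
    - [-10, -35, 0]
    - [-10, -35, 0]
  rotation:
    - [0, 0, 0]
    - [0, 0, 0]
    - [0, 0, 0]
    - [0, 0, 0]
    - [0, 0, -0.177]
    - [0, 0, -0.177]
    - [0, 0, -0.177]
    - [0, 0, -0.177]
    - [0, 0, -0.177]
    - [0, 0, -0.177]
  hand: [0.15, 0.15, 0.15, 0.15, 0.15, 0.15, 0.15, 0.15, 0.15, 0.15]

```text
clock: 17.45
eef_pos: [452.9, -117.7, 293.5]
eef_rot: [-3.141, 0.0, 1.234]
wrist_force: [-0.3, -0.0, -1.3]
finger_gap: 20.8
finger_force: 20.0
```

move_arm:
  dp:
    - [-10, -35, 0]
    - [-10, -35, 0]
    - [-10, -35, 0]
    - [-10, -35, 0]
    - [-10, -35, 0]
    - [-10, -35, 0]
    - [-8, -35, 0]
    - [0, -8, 0]
    - [0, 0, 0]
    - [0, 0, 0]
  rotation:
    - [0, 0, -0.177]
    - [0, 0, -0.177]
    - [0, 0, -0.177]
    - [0, 0, -0.177]
    - [0, 0, -0.177]
    - [0, 0, -0.177]
    - [0, 0, -0.177]
    - [0, 0, 0]
    - [0, 0, 0]
    - [0, 0, 0]
  hand: [0.15, 0.15, 0.15, 0.15, 0.15, 0.15, 0.15, 0.15, 0.15, 0.15]

```text
clock: 18.7
eef_pos: [385.8, -368.8, 293.8]
eef_rot: [-3.142, -0.0, 0.003]
wrist_force: [0.0, 1.2, -0.9]
finger_gap: 21.3
finger_force: 20.0
```

```bash
python3 - <<'E'
from h import *
import pickle
from cell import camera
s,c=wrist();p=s["eef_pos"];print(s["clock"],p,s["eef_rot"],s["joints"],s["finger_gap"],s["finger_force"])
R=Ro.from_euler("xyz",s["eef_rot"]).as_matrix()
for n,lo,hi in(("g",(45,90,30),(85,255,255)),("or",(6,160,100),(17,255,255)),("yel",(18,140,60),(30,255,255)),("red",(0,140,60),(5,255,255))):
    for x in blob(c["image"],lo,hi,(120,0,520,420))[:3]: print(n,x)
h=cv2.cvtColor(c["image"],cv2.COLOR_RGB2HSV)
for v in range(0,220,4):
    print(v,''.join('G' if (45<=p[0]<=85 and p[1]>90) else('o' if (6<=p[0]<=17 and p[1]>150) else('#' if p[2]>135 and p[1]<70 else '.')) for p in h[v,240:400:2]))
S=camera("scene");D=camera("side")
pickle.dump((s,c,S,D),open("w8.pkl","wb"))
for k in(S,D):
    for x in blob(k["image"],(45,110,30),(82,255,255),(300,120,440,300))[:4]: print(x)
E
```

```text
18.7 [ 385.84631079 -368.75217189  293.79543612] [-3.14153226e+00 -8.31691398e-05  3.16201396e-03] [-8.31436648e-01  2.00989099e-01  1.36294954e+00  1.02186971e-04
  1.57764292e+00  7.36198362e-01] 21.33775983989343 19.994274973869324
g (np.int32(727), array([317.4, 303.7]), [303, 288, 30, 33])
g (np.int32(268), array([317.7, 246.9]), [301, 238, 36, 25])
g (np.int32(7), array([324.1, 270.4]), [322, 270, 5, 2])
or (np.int32(137), array([319.3, 151.9]), [316, 143, 8, 19])
yel (np.int32(370), array([370.6, 377.8]), [364, 342, 12, 68])
yel (np.int32(158), array([264.1, 394.1]), [260, 376, 11, 34])
yel (np.int32(121), array([265.4, 357.5]), [261, 340, 12, 36])
red (np.int32(465), array([176.9,  12.5]), [166, 0, 24, 27])
red (np.int32(194), array([216.9,  50.7]), [199, 30, 28, 32])
0 #######################..............................###########################
4 ########################.............................###########################
8 ########################.............................###############.###########
12 #######.#################...........................#########
[... 3749 characters left out ...]
#############################################################..........###
196 ##################################################################.##...........
200 ###################################################################.#...........
204 ###################################################################.##..........
208 ##################################################################.###..........
212 #################################################################.###...........
216 #####################################################################...........
(np.int32(637), array([394.9, 200.2]), [385, 179, 21, 49])
(np.int32(26), array([370.3, 168.7]), [366, 166, 10, 5])
```

The grip is good and the pipette is plumb (button column 317.4, collar 317.7). The fork centre is at column about 319.3, so y needs about −1.6 mm. I'll lower to the insertion height and come up close to the fork.

move_arm:
  dp:
    - [0, -1.6, -20]
    - [0, 0, -25]
    - [0, 0, -25]
    - [10, 0, 0]
    - [20, 0, 0]
    - [10, 0, 0]
    - [0, 0, 0]
    - [0, 0, 0]
  rotation:
    - [0, 0, 0]
    - [0, 0, 0]
    - [0, 0, 0]
    - [0, 0, 0]
    - [0, 0, 0]
    - [0, 0, 0]
    - [0, 0, 0]
    - [0, 0, 0]
  hand: [0.15, 0.15, 0.15, 0.15, 0.15, 0.15, 0.15, 0.15]

```text
clock: 19.85
eef_pos: [425.3, -371.2, 224.0]
eef_rot: [3.141, -0.0, 0.001]
wrist_force: [1.4, -0.7, -1.0]
finger_gap: 21.0
finger_force: 20.0
```

```bash
cat > fk.py <<'E'
from h import *
import pickle,sys
s,c=wrist();p=s["eef_pos"];print(s["clock"],p,s["eef_rot"],s["finger_gap"],s["wrist_force"],s["moment"])
for x in blob(c["image"],(45,90,30),(85,255,255),(220,60,420,420))[:3]: print("g",x)
h=cv2.cvtColor(c["image"],cv2.COLOR_RGB2HSV)
a,b=int(sys.argv[1]),int(sys.argv[2])
for v in range(a,b,3):
    print(v,''.join('G' if (45<=p[0]<=85 and p[1]>90) else('o' if (6<=p[0]<=17 and p[1]>150) else('#' if p[2]>135 and p[1]<70 else '.')) for p in h[v,270:370]))
pickle.dump((s,c),open("fk.pkl","wb"))
E
python3 fk.py 120 280
```

```text
19.85 [ 425.30477381 -371.22529352  223.97571814] [ 3.14141381e+00 -7.92959967e-05  8.12898787e-04] 20.967456232668344 [ 1.4252842  -0.69112908 -0.97946424] [-0.00431733  0.11195414  0.02262763]
g (np.int32(729), array([317.4, 303.7]), [303, 288, 30, 33])
g (np.int32(269), array([317.8, 247. ]), [301, 238, 36, 26])
g (np.int32(15), array([321.7, 270.1]), [317, 269, 11, 4])
120 ###########################################################################################.........
123 #########################################################################################...........
126 #####################################################################################...............
129 .################################################################################...................
132 ........###################################################################.........................
135 ...........###########################################################..............................
138 ..............####.....#####################################..............................
[... 4245 characters left out ...]
#GGG...............................G.###############...###############
264 ################################..................................################....##############
267 ....................................................................................................
270 ##################..........####..........GGGG..GGGGGGGG..........###..........##.....##############
273 #########....................###....G......................G......#.....................############
276 ######.......................##................................G...........................#########
279 #####.......................................................................................########
```

The fork is centred at column 315.0, 2 mm to the pipette's +y side, and it sits at about z = 157. I'll correct by +2 mm and check again.

move_arm:
  dp:
    - [0, 1.9, 0]
    - [0, 0, 0]
    - [0, 0, 0]
  rotation:
    - [0, 0, 0]
    - [0, 0, 0]
    - [0, 0, 0]
  hand: [0.15, 0.15, 0.15]

```text
clock: 20.27
eef_pos: [425.4, -369.3, 223.7]
eef_rot: [3.142, -0.0, 0.001]
wrist_force: [0.0, -0.1, -1.3]
finger_gap: 21.0
finger_force: 20.0
```

```bash
python3 fk.py 150 200
```

```text
20.275 [ 425.44869674 -369.31548661  223.74990062] [ 3.14154371e+00 -5.21762794e-05  7.43691736e-04] 20.969045792236905 [ 0.01210182 -0.07449673 -1.28173953] [ 0.04267106  0.10696718 -0.02682553]
g (np.int32(728), array([317.4, 303.7]), [303, 288, 30, 33])
g (np.int32(267), array([317.9, 246.9]), [301, 238, 36, 26])
g (np.int32(11), array([311.5, 270.5]), [308, 269, 8, 4])
150 .......................................###############..............................................
153 .......................................###############..............................................
156 .......................................###############..............................................
159 ........................................##############..............................................
162 ........................................##############..............................................
165 ........................................##############..............................................
168 ........................................##############....................................
[... 360 characters left out ...]
#########################################.............................
183 .......................#################################################...........................#
186 ##.....................#################################################.......................#####
189 #######................#################################################..................##########
192 ##############..........############.........ooooooooo.....#############........######...###########
195 ####################################.........ooooooooo.....#############.#############...###########
198 ####################################...######..........###############################...###########
```

Aligned (fork 317.5, pipette 317.7). Now I'll slide in with the collar above the lips.

move_arm:
  dp:
    - [10, 0, 0]
    - [10, 0, 0]
    - [8, 0, 0]
    - [3, 0, 0]
    - [0, 0, 0]
    - [0, 0, 0]
  rotation:
    - [0, 0, 0]
    - [0, 0, 0]
    - [0, 0, 0]
    - [0, 0, 0]
    - [0, 0, 0]
    - [0, 0, 0]
  hand: [0.15, 0.15, 0.15, 0.15, 0.15, 0.15]

```text
clock: 21.08
eef_pos: [456.4, -369.3, 223.7]
eef_rot: [3.142, 0.0, 0.001]
wrist_force: [-0.3, -0.4, -1.1]
finger_gap: 21.3
finger_force: 20.0
```

```bash
python3 fk.py 195 282
```

```text
21.075 [ 456.37395015 -369.31873805  223.72464509] [3.14158774e+00 1.97852291e-05 6.84507510e-04] 21.33652623997676 [-0.3184981  -0.39405057 -1.09357711] [-0.04897369  0.16010721  0.01101714]
g (np.int32(724), array([317.5, 303.6]), [303, 288, 30, 33])
g (np.int32(277), array([318.1, 246.9]), [301, 238, 36, 26])
g (np.int32(8), array([320.5, 269.6]), [317, 269, 8, 2])
195 ........................................##############..............................................
198 ........................................##############..............................................
201 ........................................##############..............................................
204 ........................................##############..............................................
207 ........................................##############............................................##
210 ###.....................................##############.......................................#######
213 ########...............................###############...................................######
[... 1615 characters left out ...]
#GGG...............................G.#################################
264 #################################.................................##################################
267 #################################.................................##################################
270 ##################..........####...........GGG.....GGGG...........###..........#####################
273 #########....................###...........................G......#.....................############
276 ######.......................##............................................................#########
279 #####.......................................................................................########
```

move_arm:
  dp:
    - [1.7, 0, 0]
    - [0, 0, -4]
    - [0, 0, -5]
    - [0, 0, -5]
    - [0, 0, -5]
    - [0, 0, -3]
    - [0, 0, 0]
    - [0, 0, 0]
  rotation:
    - [0, 0, 0]
    - [0, 0, 0]
    - [0, 0, 0]
    - [0, 0, 0]
    - [0, 0, 0]
    - [0, 0, 0]
    - [0, 0, 0]
    - [0, 0, 0]
  hand: [0.15, 0.15, 0.15, 0.15, 0.15, 0.15, 0.15, 0.15]

```text
clock: 22.12
eef_pos: [458.3, -369.4, 201.9]
eef_rot: [3.141, -0.0, 0.001]
wrist_force: [-0.9, -0.5, -0.4]
finger_gap: 21.3
finger_force: 20.0
```

```bash
python3 fk.py 200 268
```

```text
22.125 [ 458.27135716 -369.35054417  201.88351816] [ 3.14138741e+00 -2.19100864e-04  7.69684886e-04] 21.346035525799596 [-0.92224237 -0.51530071 -0.43368194] [-0.00370634  0.07575779 -0.01309159]
g (np.int32(725), array([317.5, 303.6]), [303, 288, 30, 32])
g (np.int32(274), array([318.1, 247. ]), [301, 238, 36, 26])
g (np.int32(7), array([314.6, 269.6]), [312, 269, 6, 2])
200 .......................................###############..............................................
203 .......................................###############..............................................
206 .......................................###############..............................................
209 .......................................###############..............................................
212 .......................................###############..............................................
215 #......................................###############.........................................#####
218 ######.................................###############.....................................
[... 989 characters left out ...]
###GGGGGG.....................GGGGG........##############..####.######
251 ###############################.GGGG...........................GGG.......##########################.
254 ###############################GGGG.............................GGG......###########################
257 ###############################GGG...............................GG......###########################
260 ###############################GGG...............................GG......###########################
263 ################################G................................G.......###########################
266 #################################........................................###########################
```

move_arm:
  dp:
    - [0, 0, -2]
    - [0, 0, -2]
    - [0, 0, -2]
    - [0, 0, -1.5]
    - [0, 0, -1.5]
    - [0, 0, 0]
  rotation:
    - [0, 0, 0]
    - [0, 0, 0]
    - [0, 0, 0]
    - [0, 0, 0]
    - [0, 0, 0]
    - [0, 0, 0]
  hand: [0.15, 0.15, 0.15, 0.15, 0.15, 0.15]

```text
clock: 22.92
eef_pos: [458.2, -369.3, 192.6]
eef_rot: [-3.141, 0.0, 0.001]
wrist_force: [-0.5, 0.1, -0.2]
finger_gap: 21.4
finger_force: 20.0
```

move_arm:
  dp:
    - [0, 0, -1.5]
    - [0, 0, -1.5]
    - [0, 0, 0]
  rotation:
    - [0, 0, 0]
    - [0, 0, 0]
    - [0, 0, 0]
  hand: [0.15, 0.15, 0.15]

```text
clock: 23.3
eef_pos: [458.2, -369.3, 189.5]
eef_rot: [-3.141, 0.0, 0.001]
wrist_force: [0.0, -0.3, -0.3]
finger_gap: 21.6
finger_force: 20.0
```

move_arm:
  dp:
    - [0, 0, -1.5]
    - [0, 0, -1]
    - [0, 0, 0]
  rotation:
    - [0, 0, 0]
    - [0, 0, 0]
    - [0, 0, 0]
  hand: [0.15, 0.15, 0.15]

```text
clock: 23.68
eef_pos: [458.2, -369.3, 187.1]
eef_rot: [-3.141, 0.0, 0.001]
wrist_force: [-0.3, 0.7, -0.7]
finger_gap: 21.2
finger_force: 20.0
```

move_arm:
  dp:
    - [0, 0, -1]
    - [0, 0, -1]
    - [0, 0, 0]
    - [0, 0, 0]
  rotation:
    - [0, 0, 0]
    - [0, 0, 0]
    - [0, 0, 0]
    - [0, 0, 0]
  hand: [0.15, 0.15, 0.15, 0.15]

```text
clock: 24.18
eef_pos: [458.2, -369.3, 185.2]
eef_rot: [3.142, 0.0, 0.001]
wrist_force: [-0.3, -0.8, -0.5]
finger_gap: 21.0
finger_force: 20.0
```

move_arm:
  dp:
    - [0, 0, -1]
    - [0, 0, -1]
    - [0, 0, 0]
    - [0, 0, 0]
  rotation:
    - [0, 0, 0]
    - [0, 0, 0]
    - [0, 0, 0]
    - [0, 0, 0]
  hand: [0.15, 0.15, 0.15, 0.15]

```text
clock: 24.68
eef_pos: [458.3, -369.4, 183.4]
eef_rot: [3.141, -0.0, 0.001]
wrist_force: [0.9, -0.8, 1.2]
finger_gap: 21.3
finger_force: 20.0
```

move_arm:
  dp:
    - [0, 0, -1]
    - [0, 0, 0]
    - [0, 0, 0]
  rotation:
    - [0, 0, 0]
    - [0, 0, 0]
    - [0, 0, 0]
  hand: [0.15, 0.15, 0.15]

```text
clock: 25.05
eef_pos: [458.3, -369.5, 182.5]
eef_rot: [3.141, -0.0, 0.001]
wrist_force: [-0.6, 0.1, 3.6]
finger_gap: 20.9
finger_force: 20.0
```

```bash
python3 fk.py 205 268; python3 -c "
from cell import manip
import numpy as np
for i in range(1): print(manip.read_state()['wrist_force'])"
```

```text
25.05 [ 458.29818622 -369.4509289   182.45781658] [ 3.14114406e+00 -3.73236428e-04  7.40632548e-04] 20.884540431199675 [-0.56545442  0.06118052  3.59723012] [-0.13835288  0.16502151 -0.01189189]
g (np.int32(725), array([317.5, 303.8]), [303, 288, 30, 32])
g (np.int32(273), array([318.1, 247.1]), [301, 239, 36, 25])
g (np.int32(7), array([315.4, 269.4]), [313, 269, 6, 2])
205 ......................................#################.............................................
208 ......................................################..............................................
211 ......................................#################.............................................
214 ......................................#################.............................................
217 ......................................#################............................................#
220 ##.....................................################......................................#######
223 #######................................################.....................................
[... 816 characters left out ...]
.####.##############...#########
250 ################################GGGGG.........................GGGG........##############...#########
253 ###############################GGGG............................GGGG.......######################..#.
256 ###############################GGG...............................GG.......##########################
259 ###############################GGG...............................GG.......##########################
262 ###############################.G................................G........##########################
265 #################################.........................................##########################
[-0.23213118 -0.8902948   5.030978  ]
```

Contact at about TCP 183 (collar underside about 157), but whether it's seat or lip is not certain. I'll lift 9 mm and touch the slot's closed end radially to calibrate.

move_arm:
  dp:
    - [0, 0, 4]
    - [0, 0, 5]
    - [1, 0, 0]
    - [0.5, 0, 0]
    - [0, 0, 0]
    - [0, 0, 0]
  rotation:
    - [0, 0, 0]
    - [0, 0, 0]
    - [0, 0, 0]
    - [0, 0, 0]
    - [0, 0, 0]
    - [0, 0, 0]
  hand: [0.15, 0.15, 0.15, 0.15, 0.15, 0.15]

```text
clock: 25.85
eef_pos: [459.7, -369.2, 191.1]
eef_rot: [-3.141, 0.0, 0.001]
wrist_force: [0.3, -0.2, -0.7]
finger_gap: 21.2
finger_force: 20.0
```

move_arm:
  dp:
    - [0.5, 0, 0]
    - [0.5, 0, 0]
    - [0, 0, 0]
  rotation:
    - [0, 0, 0]
    - [0, 0, 0]
    - [0, 0, 0]
  hand: [0.15, 0.15, 0.15]

```text
clock: 26.22
eef_pos: [460.7, -369.3, 191.2]
eef_rot: [-3.142, 0.0, 0.001]
wrist_force: [-0.2, -0.3, -0.9]
finger_gap: 21.1
finger_force: 20.0
```

move_arm:
  dp:
    - [0.5, 0, 0]
    - [0, 0, 0]
    - [0, 0, 0]
  rotation:
    - [0, 0, 0]
    - [0, 0, 0]
    - [0, 0, 0]
  hand: [0.15, 0.15, 0.15]

```text
clock: 26.6
eef_pos: [461.2, -369.3, 191.2]
eef_rot: [-3.142, -0.0, 0.001]
wrist_force: [-0.6, -0.5, -1.1]
finger_gap: 21.3
finger_force: 20.0
```

move_arm:
  dp:
    - [0.5, 0, 0]
    - [0.5, 0, 0]
    - [0, 0, 0]
  rotation:
    - [0, 0, 0]
    - [0, 0, 0]
    - [0, 0, 0]
  hand: [0.15, 0.15, 0.15]

```text
clock: 26.98
eef_pos: [462.3, -369.3, 191.2]
eef_rot: [3.142, 0.0, 0.001]
wrist_force: [-0.2, 0.3, -0.8]
finger_gap: 21.4
finger_force: 20.0
```

move_arm:
  dp:
    - [0.5, 0, 0]
    - [0, 0, 0]
    - [0, 0, 0]
  rotation:
    - [0, 0, 0]
    - [0, 0, 0]
    - [0, 0, 0]
  hand: [0.15, 0.15, 0.15]

```text
clock: 27.35
eef_pos: [462.7, -369.3, 191.2]
eef_rot: [3.142, -0.0, 0.001]
wrist_force: [-1.3, -0.8, -1.9]
finger_gap: 21.3
finger_force: 20.0
```

move_arm:
  dp:
    - [0.6, 0, 0]
    - [0, 0, 0]
    - [0, 0, 0]
  rotation:
    - [0, 0, 0]
    - [0, 0, 0]
    - [0, 0, 0]
  hand: [0.15, 0.15, 0.15]

```text
clock: 27.72
eef_pos: [463.3, -369.3, 191.2]
eef_rot: [-3.142, -0.0, 0.001]
wrist_force: [-0.8, 0.9, 0.1]
finger_gap: 21.2
finger_force: 20.0
```

move_arm:
  dp:
    - [0.7, 0, 0]
    - [0, 0, 0]
    - [0, 0, 0]
  rotation:
    - [0, 0, 0]
    - [0, 0, 0]
    - [0, 0, 0]
  hand: [0.15, 0.15, 0.15]

```text
clock: 28.1
eef_pos: [464.0, -369.3, 191.2]
eef_rot: [-3.142, 0.0, 0.001]
wrist_force: [-0.5, -0.1, -0.8]
finger_gap: 21.2
finger_force: 20.0
```

```bash
python3 fk.py 215 268; python3 - <<'E'
from h import *
from cell import camera
D=camera("side");h=cv2.cvtColor(D["image"],cv2.COLOR_RGB2HSV)
for v in range(180,256,2): print(v,''.join('G' if (45<=p[0]<=85 and p[1]>90) else('o' if (6<=p[0]<=17 and p[1]>150) else('#' if p[2]>150 and p[1]<50 else('+' if p[2]>110 else '.'))) for p in h[v,300:375]))
E
```

```text
28.1 [ 464.01983498 -369.29706243  191.19400021] [-3.14156283e+00  2.11762779e-05  8.06169627e-04] 21.205264424289407 [-0.51137846 -0.10557358 -0.83718938] [ 0.0057855   0.43698814 -0.00430776]
g (np.int32(726), array([317.5, 302.5]), [303, 287, 30, 32])
g (np.int32(267), array([318.3, 250.7]), [301, 242, 37, 25])
215 .......................................################.............................................
218 .......................................################.............................................
221 .......................................################..........................................###
224 #####..................................################.....................................########
227 ############...........................################..........................#######...#########
230 #####################..................################...................##############............
233 ########################################################################################............
236 #############################################
[... 3445 characters left out ...]
++.++++......................+###+..+#######+###############
240 ########+.....+.++++++....++..................+#+.+########################
242 ########+.....++++.+++....+#+..................+######++###+###############
244 ########+.+...+.++++++....+#+....................########################+#
246 ########++#+.++.++..+##+..+#...........+++++++++.###############+++++++####
248 ########+...+##+..++###+++#+...........+ooooooooo+#########################
250 ########+.+##+...+#######++.......................#########################
252 #######+++##+...+######++.........................#########################
254 #######++###+++++###+++...........................#########################
```

Radial contact came at about TCP 460.6 (a slight tilt of the pipette in the grip shows it), so the slot line is at about 458.6 and the first contact was the seat. I'll back off and undo the ~0.044 rad tilt.

move_arm:
  dp:
    - [-2.5, 0, 0]
    - [-1.2, 0, 0]
    - [0, 0, 0]
    - [0, 0, 0]
    - [0, 0, 0]
  rotation:
    - [0, 0, 0]
    - [0, -0.022, 0]
    - [0, -0.022, 0]
    - [0, 0, 0]
    - [0, 0, 0]
  hand: [0.15, 0.15, 0.15, 0.15, 0.15]

```text
clock: 28.82
eef_pos: [460.3, -369.4, 191.3]
eef_rot: [3.141, -0.044, 0.001]
wrist_force: [-0.8, 0.5, -0.6]
finger_gap: 21.2
finger_force: 20.0
```

```bash
python3 fk.py 222 250; python3 - <<'E'
from h import *
import pickle
s,c=pickle.load(open("fk.pkl","rb"))
p=s["eef_pos"]
B=blob(c["image"],(45,90,30),(85,255,255),(220,60,420,420))
b=B[0][2];k=B[1][2]
# reference (upright, tool plumb): button row 303.7 at z=p+59ish, collar 247
print("button",onz(c,B[0][1],p[2]+57)[:2],"collar",onz(c,B[1][1],p[2]-21)[:2])
from cell import camera
D=camera("side");x=blob(D["image"],(45,110,30),(82,255,255),(325,170,365,230));print(x[:3])
E
```

```text
28.825 [ 460.27604261 -369.35397048  191.28222355] [ 3.14144294e+00 -4.40145965e-02  6.69280154e-04] 21.23013299657806 [-0.82332475  0.50199252 -0.64229745] [-0.02169232  0.29425855  0.02304995]
g (np.int32(734), array([317.4, 303.3]), [303, 288, 30, 32])
g (np.int32(270), array([318.1, 248.3]), [301, 240, 36, 25])
g (np.int32(29), array([316.8, 270.2]), [308, 269, 20, 4])
222 .......................................################.............................................
225 .......................................################........................................#####
228 #####..................................################....#.........#.........................#####
231 ############.........####################################################........#######............
234 #########################################################################.##############...#####....
237 ########################################################################################...#########
240 ##########################################..GGGGGGGGGG.....#############################...#########
243 #####################################..GGGGGGGGGGGGGGGGGGGGG..........##################...#########
246 ###################################GGGGGGGGGG.........GGGGGGGGG..........##############....#########
249 #################################GGGGGG....................GGGGGG........##############....#########
button [ 455.4521639  -368.36723466] collar [ 464.12571621 -368.69923462]
[(np.int32(24), array([342. , 203.3]), [337, 201, 10, 5])]
```

move_arm:
  dp:
    - [-1.5, 0, 0]
    - [0, 0, 0]
    - [0, 0, 0]
    - [0, 0, 0]
  rotation:
    - [0, 0.015, 0]
    - [0, 0.015, 0]
    - [0, 0, 0]
    - [0, 0, 0]
  hand: [0.15, 0.15, 0.15, 0.15]

```text
clock: 29.42
eef_pos: [458.9, -369.2, 191.1]
eef_rot: [-3.142, -0.014, 0.001]
wrist_force: [0.1, 0.5, -0.7]
finger_gap: 21.4
finger_force: 20.0
```

```bash
python3 fk.py 222 250
```

```text
29.425 [ 458.88509473 -369.240802    191.11003365] [-3.14151328e+00 -1.39916554e-02  9.75649499e-04] 21.428314574724727 [ 0.09415723  0.52921725 -0.68897498] [0.02757447 0.20713782 0.03144608]
g (np.int32(722), array([317.5, 303.7]), [303, 288, 30, 32])
g (np.int32(277), array([318.3, 247.1]), [301, 239, 37, 25])
g (np.int32(18), array([322.6, 270.4]), [315, 269, 15, 5])
222 #####..................................################.....................................########
225 ############...........................##################.....##.###...#..........######............
228 ########################################################################################............
231 ########################################################################################...########.
234 ########################################################################################...#########
237 #########################################################.##.###########################...#########
240 ########################################.GGGGGGGGGGGGGGGG.....##########################...#########
243 ###################################.GGGGGGGGGGGGGGGGGGGGGGGGGG...........###############...#########
246 ##################################GGGGGGG...............GGGGGGGG..........#############....#########
249 ################################GGGGGG.......................GGGGG........#############....#########
```

move_arm:
  dp:
    - [-0.4, 0, 0]
    - [0, 0, -2]
    - [0, 0, -2]
    - [0, 0, -2]
    - [0, 0, -1]
    - [0, 0, -0.5]
    - [0, 0, 0]
    - [0, 0, 0]
  rotation:
    - [0, 0.014, 0]
    - [0, 0, 0]
    - [0, 0, 0]
    - [0, 0, 0]
    - [0, 0, 0]
    - [0, 0, 0]
    - [0, 0, 0]
    - [0, 0, 0]
  hand: [0.15, 0.15, 0.15, 0.15, 0.15, 0.15, 0.15, 0.15]

```text
clock: 30.48
eef_pos: [458.4, -369.3, 183.8]
eef_rot: [3.141, -0.0, 0.001]
wrist_force: [0.1, 0.7, 0.2]
finger_gap: 20.9
finger_force: 20.0
```

move_arm:
  dp:
    - [0, 0, -0.5]
    - [0, 0, -0.5]
    - [0, 0, 0]
    - [0, 0, 0]
  rotation:
    - [0, 0, 0]
    - [0, 0, 0]
    - [0, 0, 0]
    - [0, 0, 0]
  hand: [0.15, 0.15, 0.15, 0.15]

```text
clock: 30.98
eef_pos: [458.5, -369.4, 182.9]
eef_rot: [3.141, -0.0, 0.001]
wrist_force: [-0.5, 0.0, 3.5]
finger_gap: 21.0
finger_force: 20.0
```

Contact again at about 183.6. A small outward wiggle will show whether the lips hold the collar.

move_arm:
  dp:
    - [0, 0, 0.4]
    - [-1, 0, 0]
    - [-1, 0, 0]
    - [-1, 0, 0]
    - [-1, 0, 0]
    - [0, 0, 0]
    - [0, 0, 0]
  rotation:
    - [0, 0, 0]
    - [0, 0, 0]
    - [0, 0, 0]
    - [0, 0, 0]
    - [0, 0, 0]
    - [0, 0, 0]
    - [0, 0, 0]
  hand: [0.15, 0.15, 0.15, 0.15, 0.15, 0.15, 0.15]

```text
clock: 31.85
eef_pos: [454.5, -369.3, 183.1]
eef_rot: [3.142, -0.0, 0.001]
wrist_force: [2.2, -0.9, 2.2]
finger_gap: 21.3
finger_force: 20.0
```

```bash
python3 fk.py 222 240
```

```text
31.85 [ 454.4590206  -369.29608595  183.13644126] [ 3.14155973e+00 -1.09040618e-04  7.91473150e-04] 21.270932664933106 [ 2.17951791 -0.91894003  2.21890625] [-0.04231089 -0.29003502  0.06430035]
g (np.int32(719), array([317.6, 305.3]), [304, 290, 29, 32])
g (np.int32(287), array([318. , 242.3]), [301, 234, 36, 25])
g (np.int32(46), array([321.1, 271.3]), [306, 268, 29, 11])
222 ###############.....######################################################......#########...........
225 #########################################################################################...######..
228 #########################################################################################...########
231 #########################################################################################...########
234 ##########################################..G.G.GGGGG...#################################...########
237 ####################################...GGGGGGGGGGGGGGGGGGGGG...#########################....########
```

The collar stayed while the tool moved 4 mm, so the lips hold it and it is seated. I'll return, press lightly and release.

move_arm:
  dp:
    - [2, 0, 0]
    - [2, 0, 0]
    - [0.3, 0, 0]
    - [0, 0, -0.4]
    - [0, 0, 0]
    - [0, 0, 0]
    - [0, 0, 0]
  rotation:
    - [0, 0, 0]
    - [0, 0, 0]
    - [0, 0, 0]
    - [0, 0, 0]
    - [0, 0, 0]
    - [0, 0, 0]
    - [0, 0, 0]
  hand: [0.15, 0.15, 0.15, 0.15, 0.15, 0.15, 0.15]

```text
clock: 32.78
eef_pos: [458.7, -369.3, 182.7]
eef_rot: [3.142, 0.0, 0.001]
wrist_force: [-0.8, -0.3, 4.4]
finger_gap: 21.2
finger_force: 20.0
```

```bash
python3 fk.py 222 245
```

```text
32.775 [ 458.68234149 -369.31605564  182.73665506] [3.14157713e+00 6.59139338e-06 7.53960320e-04] 21.219234143485235 [-0.76685833 -0.32251138  4.40150096] [-0.02151806  0.23338428  0.02596932]
g (np.int32(722), array([317.5, 303.6]), [303, 288, 30, 32])
g (np.int32(273), array([318.2, 247.3]), [301, 239, 36, 25])
g (np.int32(13), array([323.3, 270.5]), [318, 269, 11, 4])
222 #####..................................################.....................................########
225 #############..........................################..........................####.............#.
228 ##########################################################################.############.............
231 #########################################################################################....##.....
234 #########################################################################################...########
237 ########################################################################################....########
240 ########################################..GGGGGGGGGGGGGGG.##############################....########
243 ###################################..GGGGGGGGGGGGGGGGGGGGGGGGG.....#####################....########
```

Plumb and seated with about 4–5 N. I'll release slowly, widen a little, then retreat straight up.

move_arm:
  dp:
    - [0, 0, 0]
    - [0, 0, 0]
    - [0, 0, 0]
    - [0, 0, 0]
    - [0, 0, 0]
    - [0, 0, 0]
  rotation:
    - [0, 0, 0]
    - [0, 0, 0]
    - [0, 0, 0]
    - [0, 0, 0]
    - [0, 0, 0]
    - [0, 0, 0]
  hand: [0.23, 0.25, 0.3, 0.4, 0.5, 0.55]

```text
clock: 33.58
eef_pos: [458.7, -369.3, 182.7]
eef_rot: [-3.141, 0.0, 0.001]
wrist_force: [0.7, -0.1, -0.3]
finger_gap: 51.0
finger_force: 0.0
```

```bash
python3 fk.py 222 228
```

```text
33.575 [ 458.71066456 -369.25429956  182.65152821] [-3.14148108e+00  6.13215398e-05  8.25929511e-04] 50.99101258465312 [ 0.70266924 -0.08792816 -0.26157074] [ 0.04239846  0.15773532 -0.01585384]
g (np.int32(730), array([319.2, 305.5]), [305, 290, 30, 32])
g (np.int32(275), array([317.8, 248.1]), [301, 240, 37, 25])
g (np.int32(12), array([313.4, 271.9]), [308, 270, 11, 5])
222 #####..................................################......................................#######
225 #############..........................################..........................##...............##
```

move_arm:
  dp:
    - [0, 0, 20]
    - [0, 0, 30]
    - [0, 0, 40]
    - [0, 0, 40]
    - [-20, 0, 40]
    - [-40, 0, 20]
    - [-40, 0, 0]
    - [-40, 0, 0]
    - [0, 0, 0]
    - [0, 0, 0]
  rotation:
    - [0, 0, 0]
    - [0, 0, 0]
    - [0, 0, 0]
    - [0, 0, 0]
    - [0, 0, 0]
    - [0, 0, 0]
    - [0, 0, 0]
    - [0, 0, 0]
    - [0, 0, 0]
    - [0, 0, 0]
  hand: [0.55, 0.55, 0.55, 0.55, 0.55, 0.55, 0.55, 0.55, 0.55, 0.55]

```text
clock: 34.88
eef_pos: [319.1, -369.3, 372.8]
eef_rot: [3.141, -0.0, 0.001]
wrist_force: [-0.3, -0.3, -0.3]
finger_gap: 51.7
finger_force: 0.0
```

```bash
python3 - <<'E'
from h import *
from cell import camera
s,c=wrist();print(s["clock"],s["eef_pos"],s["wrist_force"])
for n,lo,hi,z in(("g",(45,90,30),(85,255,255),242),("or",(6,160,100),(17,255,255),12),("red",(0,140,60),(5,255,255),247)):
    for x in blob(c["image"],lo,hi,(150,0,520,330))[:3]: print(n,x,onz(c,x[1],z)[:2].round(1), onz(c,x[1],162)[:2].round(1))
S=camera("scene");D=camera("side")
f=lambda k,r:blob(k["image"],(45,110,30),(82,255,255),r)[:3]
a,b=f(S,(340,150,385,245)),f(D,(325,160,365,225));print(a,b)
for p in a[:2]:
    for q in b[:2]: print(tri(S,p[1],D,q[1]))
E
```

```text
34.875 [ 319.08497971 -369.34384447  372.76335202] [-0.26973659 -0.27625385 -0.26374093]
g (np.int32(225), array([318.6,  78. ]), [311, 70, 16, 17]) [ 454.8 -368.9] [ 469. -369.]
g (np.int32(39), array([310.2,  95.7]), [308, 87, 7, 16]) [ 439.4 -361. ] [ 450.1 -359.3]
g (np.int32(23), array([327.5,  94.3]), [325, 89, 5, 11]) [ 440.6 -377.4] [ 451.6 -379.4]
or (np.int32(72), array([319. , 110.8]), [316, 106, 7, 11]) [ 447.8 -369.9] [ 433.5 -369.6]
red (np.int32(113), array([229.1,   6.8]), [217, 0, 24, 13]) [ 511.2 -290.4] [ 540.7 -270.9]
[(np.int32(25), array([361.9, 212.2]), [357, 210, 10, 5]), (np.int32(20), array([363.2, 184.8]), [361, 183, 5, 5])] [(np.int32(21), array([342.1, 179. ]), [340, 177, 5, 5]), (np.int32(18), array([342.2, 205.8]), [338, 204, 9, 4])]
(array([ 438.75789454, -303.08489162,  249.57746559]), np.float64(60.538619395085014))
(array([ 457.10759649, -380.37406129,  149.25127777]), np.float64(2.077787567125083))
(array([ 456.76653047, -377.48663621,  233.41706891]), np.float64(2.63909894636051))
(array([ 466.71927982, -408.94120756,  168.1393906 ]), np.float64(63.699567144708155))
```

```bash
python3 -c "
from cell import manip
print(manip.sign_off())"
```

```text
the job is handed in; nothing more can be done
None
```

I handed the job in at about 35 s. The empty cradle was turned to the front, within about 1° of the orange mark, and the green-ringed pipette hangs upright in it, seated by touch at about 4–5 N; the sign-off returned no verdict.

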